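# Counterweigh a centrifuge cup on the spring scale

### The arm

A 6-joint arm with a two-finger parallel gripper is mounted at the origin on the work surface. World frame = base frame: x ahead of the robot, y to its left, z up, the work surface at z = 0. Lengths are in m, angles in degrees, forces in N, time in s.
With the tool pointing down it reaches from about 0.35 to 0.875 m from the base axis. Payload 4.2 kg.
Tool frame: the origin (TCP) lies at the very end of the fingers, on their centre line; the grasp point (between the pads) lies r.pinch_z behind it (r.pinch_z is the distance from the TCP to the grasp point, in m); y points along the fingers, z is the direction in which the jaws open and shut, and the axes are right-handed (so a half turn about y gives the same grasp; the last joint's range is limited). The gripper opens to 87 mm and grips with 3 to 60 N. Pads are 19 mm wide; open, the fingers measure 117 mm over their backs; the gripper's body (75 mm by 190 mm) begins 51 mm behind the grasp point.
Start: joints at [91.421, 22.042, 0.453, 0, -68.411, -14.817], TCP at [0.145, 0.608, 0.223] pointing down, gripper open.
Joint ranges: [-179.83, 179.83], [-69.29, 118.12], [-61.27, 80.66], [-181.25, 117.63], [-171.15, -9.14], [-177.46, 177.46]. Speed limits (degrees/s): [159.86, 159.86, 180, 180, 180, 180].

### API

Orientations are given as a 3x3 rotation matrix whose columns are the frame's x, y, z axes.
In Python, from station import sense, capture, camera_params, r gives the robot as it stands.
- The arm moves only by the tool move_arm, never from a script. Its argument "increments" is text: rows parted by semicolons, each of 7 numbers parted by spaces: the closure, from -1 (fully open) to 1 (shut), so that 0 is half open, then the shift along the tool's x, y, z in m, then the turn, a rotation vector about the tool's x, y, z in rad. In form: hand x y z wx wy wz; .... A call has 1 to 8 rows; each row is the pose to reach, as a shift and turn from the pose commanded when the call began, along the tool's axes at that moment; what a row does not reach only later rows make up. A row lasts 1/10 s, in which the tool goes at most 50 mm and 8.59 degrees, less where a joint would pass 70% of its speed; a pose out of reach is approached as far as the arm can. A call with a gripper value outside its range is refused whole. The fingers move at their own pace and stop on an object; the grip force is fixed at half the most. Time passes only in rows, so rows that repeat a pose let the fingers close. It gives the time, the measured TCP pose, the force and the opening at its end, in the units of the state.
- sense(): the state, without advancing time (a new reading comes with each control period).
- capture(name): name is "scene" or "top" or "wrist"; returns (picture, depth): 420x560x3 uint8, red, green, blue; 420x560 float32, m along the optical axis (not along the pixel's ray), 0 where there is no reading.
- camera_params(name): a dict with "fx", "fy", "cx", "cy" (pixels), "distortion" ([k1, k2, p1, p2, k3] as OpenCV has them; the pictures are not rectified), "xyz" and "orientation" of the camera in the world. Camera axes: x right, y down, z forward; pixel columns grow to the right and rows downward; lengths in m; the calibration is good to about 2 mm. A picture is of the moment at which its call begins: read the wrist's pose just before it. camera_params takes no time and is no camera call; for the wrist camera it gives the pose at the moment of the call.
- r.finish_job(): hands the job in, once; it reports no verdict.
The state is a dict: "time_s": time; "joints": joint angles; "joint_velocities": joint speeds; "effort": joint torques, N m; "tcp_pos": TCP position; "ee_rot": TCP orientation; "wrist_force": force on the tool from outside, world axes, zero at the start; "moment": the same for the moment, N m; "gripper_width": opening from 0.0 (shut) to 1.0 (fully open).
Only numpy, scipy, OpenCV 4.12 (cv2) and the standard library are available. Lean on these libraries where they do the work, as an engineer would, in place of code of your own. Each camera call takes 0.05 s, during which the arm holds its last target.

### The job

Stand the aluminium centrifuge cup upright on the pan of the spring scale, then add steel weights beside it until the pointer comes to rest in the marked band of the gauge. Put every weight that is left over into the open drawer, and last of all push the drawer fully shut. Keep the cup upright, and leave the petri dish and the sample pot where they stand.

Things in the scene. Friction and masses are not known exactly. Their poses are not given: they have to be found in the camera images.
- scale: the grey spring scale, fixed to the bench; origin on the bench under its column, which is 60 mm wide (y), 26 mm deep and 180 mm high; the pan stands 160 mm from the column along the scale's -x; the column's +x face carries the gauge
- pan (a joint): how far the sprung pan has sunk, m: 0 when empty, growing as it sinks, stop at 0.085; it sinks 4.0 mm for each 100 g put on it; the pointer is in the middle of the gauge's marked band at 0.058
- pan_floor (a point): centre of the upper face of the steel pan's floor (it moves with the pan; 125 mm above the bench when empty); x, y as the scale's; the floor inside the rim is 170 mm (x) by 190 mm (y); the rim stands 12 mm above it and is 5 mm thick
- pointer (a point): tip of the pan's black pointer, in front of the gauge; it moves down with the pan
- mark (a point): middle of the grey band between two black lines on the gauge, 10 mm high: the pointer must come to stand in it (compare heights)
- unit: grey one-drawer cabinet fixed to the bench, 240 mm deep (x), 260 mm wide (y), 100 mm high; origin at the centre of its underside; its white drawer front faces -x
- unit_drawer0 (a joint): how far the drawer is pulled out towards the cabinet's -x, m: 0 fully shut, up to 0.166; it stays where it is left
- drawer_floor (a point): centre of the drawer's inner floor (it moves with the drawer; 22 mm above the bench); x, y as the cabinet's; the floor inside the walls is 195 mm (x) by 218 mm (y), walls 56 mm above it; the white front is 15 mm thick and its outer face lies 118 mm from here along -x; the cabinet's top covers whatever of the drawer lies beyond x = joint value - 0.104 in this frame
- unit_drawer0_handle (a point): middle of the drawer's bar handle, a horizontal bar 120 mm long, 35 mm out from the drawer front, 66 mm above the bench
- cup: the closed aluminium centrifuge cup, a plain cylinder with two thin dark rings, 60 mm across and 80 mm high, loaded to an unknown 0.36 to 0.90 kg; origin at the centre of its underside
- big1: a large steel weight, 400 g: a round body 49 mm across and 25 mm high with a round grip knob on top, 14 mm across and 30 mm high (55 mm in all); origin at the centre of its underside, z up when it stands
- big2: a large steel weight, 400 g: a round body 49 mm across and 25 mm high with a round grip knob on top, 14 mm across and 30 mm high (55 mm in all); origin at the centre of its underside, z up when it stands
- small1: a small steel weight, 200 g: a round body 33 mm across and 25 mm high with a round grip knob on top, 14 mm across and 30 mm high (55 mm in all); origin at the centre of its underside, z up when it stands
- small2: a small steel weight, 200 g: a round body 33 mm across and 25 mm high with a round grip knob on top, 14 mm across and 30 mm high (55 mm in all); origin at the centre of its underside, z up when it stands
- big3: a large steel weight, 400 g: a round body 49 mm across and 25 mm high with a round grip knob on top, 14 mm across and 30 mm high (55 mm in all); origin at the centre of its underside, z up when it stands
- small3: a small steel weight, 200 g: a round body 33 mm across and 25 mm high with a round grip knob on top, 14 mm across and 30 mm high (55 mm in all); origin at the centre of its underside, z up when it stands
- small4: a small steel weight, 200 g: a round body 33 mm across and 25 mm high with a round grip knob on top, 14 mm across and 30 mm high (55 mm in all); origin at the centre of its underside, z up when it stands
- dish: bystander: closed clear petri dish, 56 mm across, 16 mm high
- samplepot: bystander: squat capped sample pot, 36 mm across, 36 mm high
There are look-alikes about, which are no part of the job. What is shaped like the big1 but blue or orange is not meant. What is shaped like the big3 but green is not meant.

How it is judged (in metres and radians):
On the way, in this order (a step that is already met when the one before it is completed fails the run):
1. the cup stands upright on the pan (x of cup in the frame of pan_floor between -0.085 and 0.085 m and y of cup in the frame of pan_floor between -0.095 and 0.095 m and z of cup in the frame of pan_floor between -0.008 and 0.012 m and angle between cup's own z axis and vertical below 0.12 rad), for 0.2 s.
2. with the cup on the pan, the pointer rests in the marked band (all of step 1 and value of joint pan between 0.052 and 0.064 m and velocity of joint pan between -0.01 and 0.01 m/s), for 0.6 s.
3. the drawer is pushed fully shut (value of joint unit_drawer0 below 0.006 m), for 0.2 s.
At the end, for the whole second after the job is handed in: The cup stands upright (within 0.12 rad) and at rest on the pan, the pan has sunk 52 to 64 mm (pointer in the marked band), every weight present lies on the pan or in the drawer, and the drawer is shut to within 6 mm (all of step 1 and value of joint pan between 0.052 and 0.064 m and linear speed of cup below 0.02 m/s and value of joint unit_drawer0 below 0.006 m and ((x of big1 in the frame of pan_floor between -0.09 and 0.09 m and y of big1 in the frame of pan_floor between -0.1 and 0.1 m and z of big1 in the frame of pan_floor between -0.008 and 0.04 m) or (x of big1 in the frame of drawer_floor between -0.1 and 0.1 m and y of big1 in the frame of drawer_floor between -0.112 and 0.112 m and z of big1 in the frame of drawer_floor between -0.008 and 0.04 m)) and ((x of big2 in the frame of pan_floor between -0.09 and 0.09 m and y of big2 in the frame of pan_floor between -0.1 and 0.1 m and z of big2 in the frame of pan_floor between -0.008 and 0.04 m) or (x of big2 in the frame of drawer_floor between -0.1 and 0.1 m and y of big2 in the frame of drawer_floor between -0.112 and 0.112 m and z of big2 in the frame of drawer_floor between -0.008 and 0.04 m)) and ((x of small1 in the frame of pan_floor between -0.09 and 0.09 m and y of small1 in the frame of pan_floor between -0.1 and 0.1 m and z of small1 in the frame of pan_floor between -0.008 and 0.04 m) or (x of small1 in the frame of drawer_floor between -0.1 and 0.1 m and y of small1 in the frame of drawer_floor between -0.112 and 0.112 m and z of small1 in the frame of drawer_floor between -0.008 and 0.04 m)) and ((x of small2 in the frame of pan_floor between -0.09 and 0.09 m and y of small2 in the frame of pan_floor between -0.1 and 0.1 m and z of small2 in the frame of pan_floor between -0.008 and 0.04 m) or (x of small2 in the frame of drawer_floor between -0.1 and 0.1 m and y of small2 in the frame of drawer_floor between -0.112 and 0.112 m and z of small2 in the frame of drawer_floor between -0.008 and 0.04 m)) and ((x of big3 in the frame of pan_floor between -0.09 and 0.09 m and y of big3 in the frame of pan_floor between -0.1 and 0.1 m and z of big3 in the frame of pan_floor between -0.008 and 0.04 m) or (x of big3 in the frame of drawer_floor between -0.1 and 0.1 m and y of big3 in the frame of drawer_floor between -0.112 and 0.112 m and z of big3 in the frame of drawer_floor between -0.008 and 0.04 m)) and ((x of small3 in the frame of pan_floor between -0.09 and 0.09 m and y of small3 in the frame of pan_floor between -0.1 and 0.1 m and z of small3 in the frame of pan_floor between -0.008 and 0.04 m) or (x of small3 in the frame of drawer_floor between -0.1 and 0.1 m and y of small3 in the frame of drawer_floor between -0.112 and 0.112 m and z of small3 in the frame of drawer_floor between -0.008 and 0.04 m)) and ((x of small4 in the frame of pan_floor between -0.09 and 0.09 m and y of small4 in the frame of pan_floor between -0.1 and 0.1 m and z of small4 in the frame of pan_floor between -0.008 and 0.04 m) or (x of small4 in the frame of drawer_floor between -0.1 and 0.1 m and y of small4 in the frame of drawer_floor between -0.112 and 0.112 m and z of small4 in the frame of drawer_floor between -0.008 and 0.04 m))); the robot touches nothing.
It fails at once if the cup is tipped over (angle between cup's own z axis and vertical above 0.5 rad).
It fails at once if the dish or the sample pot is pushed more than 10 cm away (distance of any of dish, samplepot from where it was at the start of the episode above 0.1 m).
Of big3, small3, small4 only 1 to 3 are there at a start; the rules pass over those that are not, and their reading is None.
At some moment in a run one of big1, big2, small1, small2 may be knocked a few centimetres aside while the robot is not near it.
It also fails if it takes over 210 s, if anything falls off the work surface, if the arm or the gripper's body presses on something with over 40 N, if the wrist force passes 120 N, or if a joint passes its speed limit or range.

## Working session

There is one attempt and no reset: what is moved stays moved. The work goes in short steps, Python scripts to look and compute and a tool call to move; the robot and the scene stay as the last step left them, time stands still between calls to the robot, and variables do not carry over. Pictures are saved under pics/ and viewed, and the job is handed in when it is done.

Besides the shell and the picture viewer there is one more tool, called after "Emit:" as a command line: name --argument value ..., lists and objects as JSON in quotes. move_arm: Moves the arm, as the interface text tells. Its arguments: {"type":"object","properties":{"increments":{"type":"string"}},"required":["increments"]}

```bash
mkdir -p pics; ls; cat > h.py <<'E'
import numpy as np,cv2
from station import sense,capture,camera_params,r
def save(n,im,f=1):
    cv2.imwrite('pics/'+n+'.png',cv2.resize(im[:,:,::-1],None,fx=f,fy=f,interpolation=cv2.INTER_CUBIC) if f!=1 else im[:,:,::-1])
def ray(p,u,v):
    K=np.array([[p['fx'],0,p['cx']],[0,p['fy'],p['cy']],[0,0,1.]])
    q=cv2.undistortPoints(np.array([[[u,v]]],float),K,np.array(p['distortion'],float))[0,0]
    R=np.array(p['orientation']);return np.array(p['xyz'],float),R@np.array([q[0],q[1],1.])
def onz(p,u,v,z):
    o,d=ray(p,u,v);return o+d*(z-o[2])/d[2]
def pt(p,D,u,v):
    o,d=ray(p,u,v);return o+d*D[int(round(v)),int(round(u))]
def proj(p,P):
    K=np.array([[p['fx'],0,p['cx']],[0,p['fy'],p['cy']],[0,0,1.]])
    R=np.array(p['orientation']);X=(np.atleast_2d(P)-np.array(p['xyz']))@R
    return cv2.projectPoints(X.reshape(-1,1,3),np.zeros(3),np.zeros(3),K,np.array(p['distortion'],float))[0][:,0]
E
python3 - <<'E'
from h import *
s=sense();print(s['tcp_pos'],s['ee_rot'],s['gripper_width'],r.pinch_z,s['wrist_force'])
for n in('scene','top','wrist'):
    p=camera_params(n);im,D=capture(n);save(n+'0',im);np.savez('pics/'+n+'0.npz',im=im,D=D,p=p);print(n,p)
E
```

```text
pics
[0.14464244 0.6074049  0.22146514] [[-9.72737577e-01 -4.23805854e-04 -2.31908231e-01]
 [ 2.31908605e-01 -2.11600634e-03 -9.72735278e-01]
 [-7.84683821e-05 -9.99997671e-01  2.15660310e-03]] 1.0021926296213304 0.0187 [-0.19083237 -0.05293853  0.36988758]
scene {'fx': 507.8767650088346, 'fy': 507.8767650088346, 'cx': 289.1948035768082, 'cy': 207.5576777326552, 'distortion': array([-0.18141889,  0.        ,  0.        ,  0.        ,  0.        ]), 'xyz': array([1.4063096 , 0.29918968, 0.8723804 ]), 'orientation': array([[-0.31709761,  0.61820589, -0.71921526],
       [ 0.94835406,  0.19982655, -0.24636137],
       [-0.00858374, -0.76019131, -0.64964259]])}
top {'fx': 536.12524145187, 'fy': 536.12524145187, 'cx': 287.40984464941397, 'cy': 205.52066057128638, 'distortion': array([0.01120034, 0.        , 0.        , 0.        , 0.        ]), 'xyz': array([ 0.45130854, -0.00925186,  1.2381586 ]), 'orientation': array([[ 0.01433387, -0.9940411 ,  0.10805935],
       [-0.99986484, -0.01511984, -0.00645765],
       [ 0.00805301, -0.10795218, -0.99412347]])}
wrist {'fx': 342.75786683775436, 'fy': 342.75786683775436, 'cx': 279.9301660645933, 'cy': 205.8399854250045, 'distortion': array([-0.08769062,  0.        ,  0.        ,  0.        ,  0.        ]), 'xyz': array([0.22089366, 0.58928474, 0.38353645]), 'orientation': array([[-0.23146555, -0.93204253, -0.27878383],
       [-0.97284207,  0.22217563,  0.06493304],
       [ 0.00141862,  0.2862424 , -0.95815619]])}
```

View pics/scene0.png

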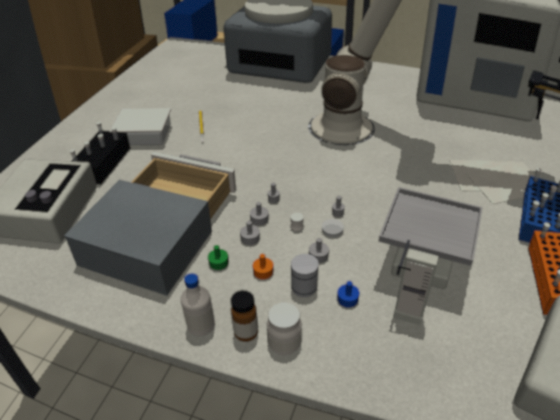

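View pics/top0.png

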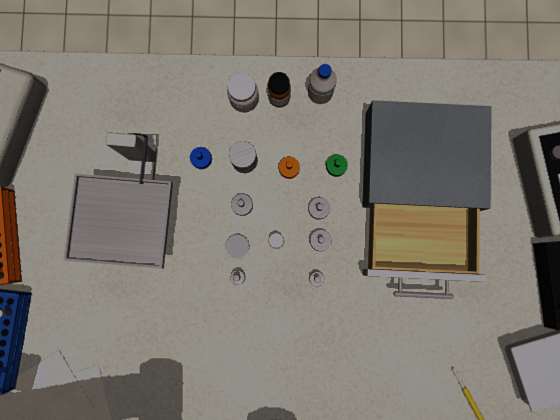

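View pics/wrist0.png

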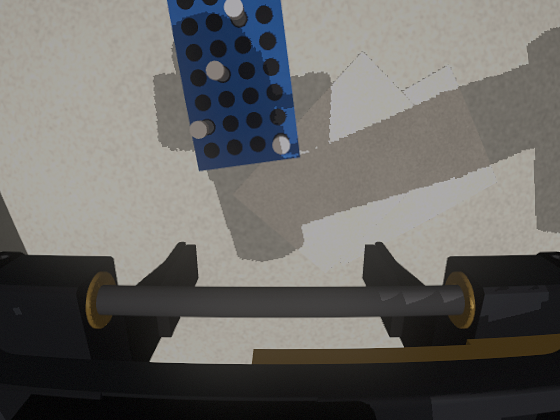

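```bash
python3 - <<'E'
from h import *
z=np.load('pics/top0.npz',allow_pickle=True);im=z['im'];D=z['D'];p=z['p'].item()
save('topcrop',im[130:310,50:350],2.6);save('topcrop2',im[90:310,350:510],3) 
s=np.load('pics/scene0.npz',allow_pickle=True);save('scrop',s['im'][170:330,180:500],2.4)
for n,u,v in [('cup',242,155),('bigA',241,203),('bigB',319,207),('bigC',320,239),('smA',237,276),('smB',317,277),('dish',236,245),('pot',276,240),('panf',118,222),('col',120,139)]:
    print(n,pt(p,D,u,v).round(4))
E
```

```text
cup [0.6869 0.0843 0.0812]
bigA [0.5836 0.0859 0.058 ]
bigB [ 0.5773 -0.0869  0.0584]
bigC [ 0.5066 -0.0897  0.058 ]
smA [0.4233 0.0909 0.0567]
smB [ 0.4236 -0.0838  0.0575]
dish [0.492  0.098  0.0198]
pot [0.5037 0.0073 0.0403]
panf [0.5327 0.3347 0.1238]
col [0.695  0.3209 0.1814]
```

View pics/topcrop.png

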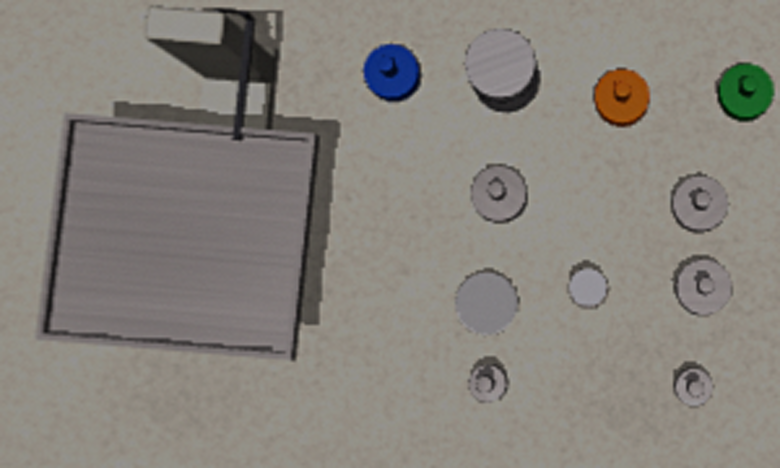

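View pics/topcrop2.png

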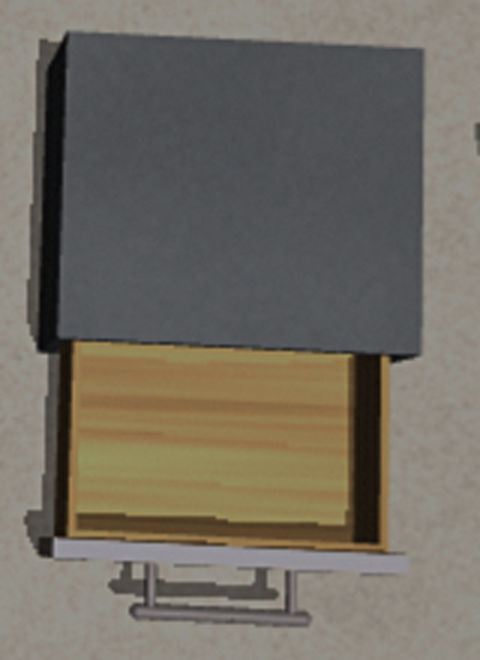

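View pics/scrop.png

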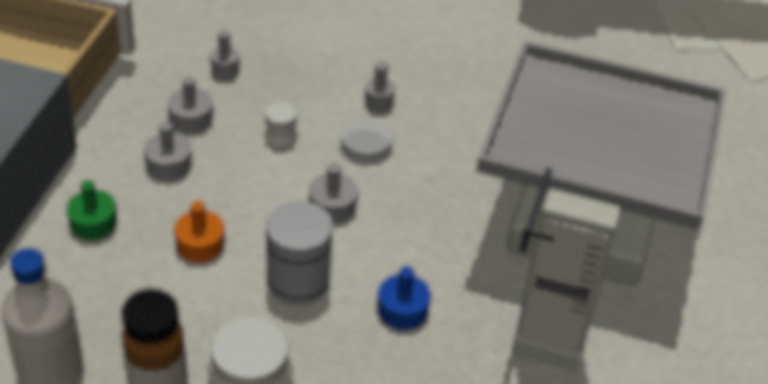

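```bash
cat >> h.py <<'E'
def topmap(name='top',n=None):
    p=camera_params(name);im,D=capture(name)
    if n: save(n,im)
    return p,im,D
def cloud(p,D):
    K=np.array([[p['fx'],0,p['cx']],[0,p['fy'],p['cy']],[0,0,1.]])
    v,u=np.mgrid[0:D.shape[0],0:D.shape[1]]
    q=cv2.undistortPoints(np.stack([u,v],-1).reshape(-1,1,2).astype(float),K,np.array(p['distortion'],float))[:,0]
    X=np.c_[q,np.ones(len(q))]*D.reshape(-1,1)
    return (X@np.array(p['orientation']).T+np.array(p['xyz'])).reshape(*D.shape,3)
def blobs(C,lo,hi,box,amin=5):
    m=(C[...,2]>lo)&(C[...,2]<hi)&(C[...,0]>box[0])&(C[...,0]<box[1])&(C[...,1]>box[2])&(C[...,1]<box[3])
    n,L,st,ce=cv2.connectedComponentsWithStats(m.astype(np.uint8))
    out=[]
    for i in range(1,n):
        if st[i,4]>=amin:
            P=C[L==i];out.append((ce[i].round(1),st[i,4],((P[:,:2].max(0)+P[:,:2].min(0))/2).round(4),P.mean(0).round(4),np.ptp(P[:,:2],axis=0).round(3)))
    return out
E
python3 - <<'E'
from h import *
z=np.load('pics/top0.npz',allow_pickle=True);im=z['im'];D=z['D'];p=z['p'].item()
C=cloud(p,D)
print('bench z',np.median(C[280:340,200:340,2]))
B=(0.38,0.75,-0.18,0.2)
print('knobs');[print(*b) for b in blobs(C,.048,.068,B)]
print('bodies');[print(*b) for b in blobs(C,.022,.036,B)]
print('cup');[print(*b) for b in blobs(C,.075,.09,B)]
print('pan');[print(*b) for b in blobs(C,.115,.15,(.4,.75,.2,.5),50)]
print('col');[print(*b) for b in blobs(C,.17,.2,(.4,.75,.2,.5),20)]
print('cab');[print(*b) for b in blobs(C,.095,.11,(.3,.9,-.6,-.15),20)]
def rect(lo,hi,box):
    m=(C[...,2]>lo)&(C[...,2]<hi)&(C[...,0]>box[0])&(C[...,0]<box[1])&(C[...,1]>box[2])&(C[...,1]<box[3])
    print(cv2.minAreaRect(C[m][:,:2].astype(np.float32)),m.sum())
rect(.115,.15,(.43,.635,.2,.5))
rect(.17,.2,(.4,.75,.2,.5));rect(.095,.11,(.3,.9,-.6,-.15))
rect(.015,.035,(.3,.9,-.42,-.22));rect(.07,.09,(.3,.6,-.5,-.18));rect(.06,.074,(.3,.42,-.5,-.18))
E
```

```text
bench z 0.0007581470596597084
knobs
[198.  154.4] 34 [0.6925 0.1852] [0.6922 0.1851 0.0541] [0.012 0.013]
[247.7 165.5] 45 [0.6751 0.0767] [0.6679 0.0728 0.0585] [0.032 0.044]
[338. 162.] 35 [ 0.6803 -0.1291] [ 0.6797 -0.1289  0.0549] [0.014 0.013]
[289.  164.2] 33 [ 0.6737 -0.0192] [ 0.673  -0.0192  0.0543] [0.014 0.014]
[240.5 202.5] 32 [0.5852 0.0874] [0.585  0.0872 0.0555] [0.011 0.011]
[319.5 206.4] 31 [ 0.5789 -0.0882] [ 0.5789 -0.0883  0.0557] [0.011 0.011]
[321.4 239.4] 30 [ 0.5057 -0.0931] [ 0.5059 -0.0928  0.0558] [0.011 0.011]
[236.  277.4] 32 [0.42   0.0931] [0.4203 0.093  0.0557] [0.011 0.013]
[317.3 278.7] 31 [ 0.4202 -0.0849] [ 0.4199 -0.0846  0.0557] [0.011 0.011]
bodies
[201.7 157.2] 242 [0.6919 0.1806] [0.6914 0.1809 0.026 ] [0.048 0.038]
[336.6 164.6] 286 [ 0.6802 -0.1296] [ 0.6793 -0.1287  0.0261] [0.049 0.047]
[288.8 166.9] 284 [ 0.6724 -0.0195] [ 0.6723 -0.0191  0.0258] [0.046 0.046]
[245.3 169.1] 27 [0.6684 0.0823] [0.6649 0.0803 0.0288] [0.018 0.048]
[241.3 204. ] 302 [0.585  0.0874] [0.585  0.0877 0.0261] [0.047 0.048]
[319.  207.8] 299 [ 0.5787 -0.0891] [ 0.
[... 747 characters left out ...]
2 -0.5897  0.1051] [0.027 0.017]
((0.5416020154953003, 0.33148807287216187), (0.20361347496509552, 0.19195567071437836), 86.12670135498047) 8710
((0.6955020427703857, 0.31997302174568176), (0.060907065868377686, 0.028689296916127205), 85.99671173095703) 410
((0.6159216165542603, -0.39496421813964844), (0.4089529812335968, 0.3746466636657715), 87.81304168701172) 12422
((0.5170398950576782, -0.320380300283432), (0.20255745947360992, 0.14324092864990234), 88.22189331054688) 5530
((0.4882374107837677, -0.31334006786346436), (0.26042190194129944, 0.2059023678302765), 86.14013671875) 1532
((0.4012368321418762, -0.3135159909725189), (0.13009996712207794, 0.03685424476861954), 89.77203369140625) 395
```

```bash
cat >> h.py <<'E'
from scipy.spatial.transform import Rotation as Ro
def Rd(a):
    # a: angle in deg of tool z axis in world xy, tool y down
    a=np.radians(a);z=np.array([np.cos(a),np.sin(a),0]);y=np.array([0,0,-1.]);return np.c_[np.cross(y,z),y,z]
def go(*wps,a=None):
    s=sense();R=np.array(s['ee_rot'],float);p=np.array(s['tcp_pos'])
    print('t',round(s['time_s'],2),'at',p.round(4),'yaw',round(float(np.degrees(np.arctan2(R[1,2],R[0,2]))),2),'F',np.round(s['wrist_force'],2),'w',round(s['gripper_width'],3))
    for w in wps:
        d=R.T@(np.array(w[:3])-p);aa=w[3] if len(w)>3 else a
        rv=Ro.from_matrix(R.T@Rd(aa)).as_rotvec() if aa is not None else np.zeros(3)
        print(w,'->',' '.join('%.4f'%x for x in d),' rv',' '.join('%.4f'%x for x in rv),' dist %.3f'%np.linalg.norm(d))
E
python3 - <<'E'
from h import *
print(sense()['joints'])
go((.42,.35,.22),(.6895,.0845,.2),(.6895,.0845,.15),a=-94)
E
```

```text
[ 9.14209208e+01  2.20831323e+01  3.99154450e-01 -1.96461559e-02
 -6.84123160e+01 -1.48172526e+01]
t 0.15 at [0.1447 0.6076 0.2217] yaw -103.4 F [-0.33 -0.48 -0.57] w 1.003
(0.42, 0.35, 0.22) -> -0.3275 0.0021 0.1867  rv -0.0017 -0.1641 0.0000  dist 0.377
(0.6895, 0.0845, 0.2) -> -0.6512 0.0224 0.3825  rv -0.0017 -0.1641 0.0000  dist 0.756
(0.6895, 0.0845, 0.15) -> -0.6512 0.0724 0.3824  rv -0.0017 -0.1641 0.0000  dist 0.759
```

Emit:
move_arm --increments "-1 -0.651 0.02 0.3825 0 -0.164 0;-1 -0.651 0.02 0.3825 0 -0.164 0;-1 -0.651 0.02 0.3825 0 -0.164 0;-1 -0.651 0.02 0.3825 0 -0.164 0;-1 -0.651 0.02 0.3825 0 -0.164 0;-1 -0.651 0.02 0.3825 0 -0.164 0;-1 -0.651 0.02 0.3825 0 -0.164 0;-1 -0.651 0.02 0.3825 0 -0.164 0"

```text
time_s: 0.95
tcp_pos: [0.4342, 0.3294, 0.2119]
ee_rot: [[-0.998, -0.0, -0.069], [0.069, -0.0, -0.998], [0.0, -1.0, 0.0]]
wrist_force: [0.4, 0.7, -0.5]
gripper_width: 1.0
```

```bash
python3 - <<'E'
from h import *
go((.6895,.0845,.2),(.6895,.0845,.15),a=-94)
E
```

```text
t 0.95 at [0.4342 0.3294 0.2119] yaw -93.98 F [ 0.38  0.66 -0.46] w 1.0
(0.6895, 0.0845, 0.2) -> -0.2717 0.0119 0.2265  rv -0.0000 0.0003 0.0001  dist 0.354
(0.6895, 0.0845, 0.15) -> -0.2717 0.0619 0.2265  rv -0.0000 0.0003 0.0001  dist 0.359
```

Emit:
move_arm --increments "-1 -0.27 0.012 0.226 0 0 0;-1 -0.27 0.012 0.226 0 0 0;-1 -0.27 0.012 0.226 0 0 0;-1 -0.27 0.012 0.226 0 0 0;-1 -0.27 0.012 0.226 0 0 0;-1 -0.27 0.012 0.226 0 0 0;-1 -0.27 0.012 0.226 0 0 0;-1 -0.27 0.012 0.226 0 0 0"

```text
time_s: 1.75
tcp_pos: [0.6893, 0.0821, 0.1975]
ee_rot: [[-0.997, -0.002, -0.076], [0.076, -0.001, -0.997], [0.002, -1.0, 0.002]]
wrist_force: [-1.1, 0.2, -0.9]
gripper_width: 1.004
```

```bash
python3 - <<'E'
from h import *
p,im,D=topmap();C=cloud(p,D);pw=camera_params('wrist');iw,_=capture('wrist');save('w1',iw)
[print(*b) for b in blobs(C,.048,.068,(0.38,0.75,-0.18,0.2))]
go((.6895,.0845,.12),(.6895,.0845,.03),a=-94)
print(proj(pw,[[.6895,.0845,.08]]),sense()['joints'])
E
```

```text
[198.  154.4] 34 [0.6921 0.1852] [0.692  0.1849 0.0552] [0.012 0.014]
[246.4 165.6] 45 [0.6754 0.0804] [0.6678 0.0758 0.0578] [0.031 0.052]
[338. 162.] 35 [ 0.6797 -0.1294] [ 0.6799 -0.129   0.0543] [0.013 0.014]
[289.  164.2] 33 [ 0.6733 -0.0192] [ 0.673  -0.0192  0.0546] [0.014 0.014]
[240.5 202.5] 32 [0.5849 0.0874] [0.585  0.0872 0.0553] [0.011 0.011]
[319.6 206.4] 30 [ 0.5791 -0.0882] [ 0.5791 -0.0885  0.0552] [0.012 0.012]
[321.3 239.4] 29 [ 0.5057 -0.0933] [ 0.5059 -0.0927  0.0553] [0.011 0.011]
[236.1 277.3] 33 [0.42   0.0931] [0.4204 0.0929 0.0554] [0.011 0.013]
[317.4 278.6] 30 [ 0.4203 -0.0848] [ 0.4201 -0.0847  0.056 ] [0.011 0.011]
t 1.85 at [0.6869 0.0854 0.1983] yaw -94.15 F [-0.28 -0.24 -0.32] w 0.996
(0.6895, 0.0845, 0.12) -> -0.0028 0.0783 0.0006  rv -0.0007 -0.0027 0.0023  dist 0.078
(0.6895, 0.0845, 0.03) -> -0.0030 0.1683 0.0006  rv -0.0007 -0.0027 0.0023  dist 0.168
[[278.64087047 197.9085229 ]] [ 2.04231617e+01  2.95891744e+01  9.19785330e+00 -2.28307898e-02
 -6.97464494e+01  6.54310690e+01]
```

View pics/w1.png

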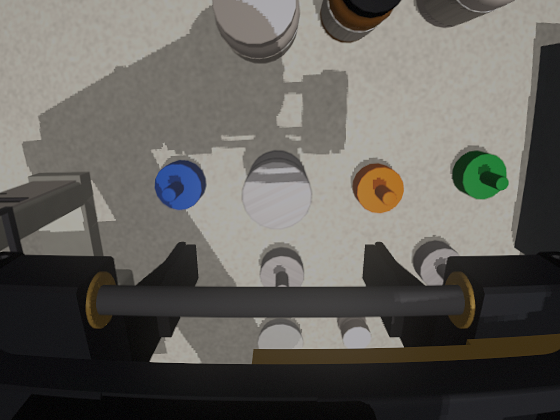

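Candidates for the cup in the top view are the grey ringed cylinder (242,155), the white jar (242,90), the amber bottle (279,85), the clear bottle (322,82) and the pot (276,240). I choose (242,155), and the wrist view confirms it as plain aluminium, centred at (277,192). The grey weights are big at (242,203), (319,207) and (320,239), and small at (237,277) and (317,278). The blue (200,157), orange (289,166) and green (337,164) ones are excluded.

Emit:
move_arm --increments "-1 -0.003 0.04 0.0006 0 0 0;-1 -0.003 0.08 0.0006 0 0 0;-1 -0.003 0.11 0.0006 0 0 0;-1 -0.003 0.14 0.0006 0 0 0;-1 -0.003 0.168 0.0006 0 0 0;-1 -0.003 0.168 0.0006 0 0 0;0.2 -0.003 0.168 0.0006 0 0 0;1 -0.003 0.168 0.0006 0 0 0"

```text
time_s: 2.65
tcp_pos: [0.691, 0.0871, 0.0345]
ee_rot: [[-0.998, 0.004, -0.068], [0.068, 0.001, -0.998], [-0.004, -1.0, -0.001]]
wrist_force: [0.0, 0.3, 0.1]
gripper_width: 0.897
```

Emit:
move_arm --increments "1 0 0 0 0 0 0;1 0 0 0 0 0 0;1 0 0 0 0 0 0;1 0 0 0 0 0 0"

```text
time_s: 3.05
tcp_pos: [0.6903, 0.0861, 0.0334]
ee_rot: [[-0.998, 0.002, -0.069], [0.069, 0.0, -0.998], [-0.002, -1.0, -0.0]]
wrist_force: [-1.0, 0.4, 5.5]
gripper_width: 0.683
```

Emit:
move_arm --increments "1 0 0 0 0 0 0;1 0 -0.03 0 0 0 0;1 0 -0.06 0 0 0 0;1 0 -0.1 0 0 0 0;1 0 -0.14 0 0 0 0;1 0 -0.18 0 0 0 0;1 0 -0.18 0 0 0 0;1 0 -0.18 0 0 0 0"

```text
time_s: 3.85
tcp_pos: [0.689, 0.0861, 0.2111]
ee_rot: [[-0.998, -0.001, -0.071], [0.071, 0.001, -0.998], [0.001, -1.0, -0.001]]
wrist_force: [-0.5, 0.3, -5.3]
gripper_width: 0.676
```

Emit:
move_arm --increments "1 0 0 0 0 0 0;1 0 0 0 0 0 0;1 0 0 0 0 0 0"

```text
time_s: 4.15
tcp_pos: [0.6891, 0.0858, 0.2098]
ee_rot: [[-0.998, -0.004, -0.07], [0.07, -0.001, -0.998], [0.003, -1.0, 0.001]]
wrist_force: [-0.5, -0.1, -4.3]
gripper_width: 0.683
```

```bash
python3 - <<'E'
from h import *
# pan frame
c=np.array([.536,.331]);X=np.array([.9976,-.0698]);Y=np.array([.0698,.9976])
t=c+.045*X+.048*Y;print(t)
for i in range(2):
  iw,_=capture('wrist');print(np.round(sense()['wrist_force'],2))
save('w2',iw)
go((*t,.21),a=-94)
E
```

```text
[0.5842424 0.3757438]
[-0.17  0.41 -4.4 ]
[-0.31 -0.03 -3.86]
t 4.25 at [0.6895 0.0859 0.2107] yaw -94.0 F [-0.31 -0.03 -3.86] w 0.682
(np.float64(0.5842424), np.float64(0.3757438), 0.21) -> 0.1252 0.0008 -0.2818  rv -0.0007 -0.0000 0.0018  dist 0.308
```

View pics/w2.png

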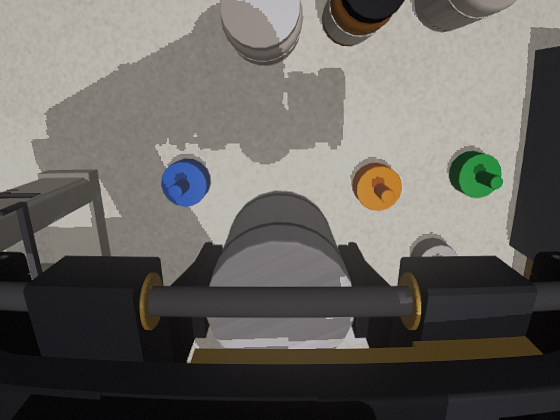

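Emit:
move_arm --increments "1 0.125 0 -0.282 0 0 0;1 0.125 0 -0.282 0 0 0;1 0.125 0 -0.282 0 0 0;1 0.125 0 -0.282 0 0 0;1 0.125 0 -0.282 0 0 0;1 0.125 0 -0.282 0 0 0;1 0.125 0 -0.282 0 0 0;1 0.125 0 -0.282 0 0 0"

```text
time_s: 5.05
tcp_pos: [0.5836, 0.378, 0.2113]
ee_rot: [[-0.998, -0.001, -0.066], [0.066, -0.001, -0.998], [0.001, -1.0, 0.001]]
wrist_force: [0.4, -0.0, -3.6]
gripper_width: 0.681
```

Emit:
move_arm --increments "1 0 0 0 0 0 0;1 0 0 0 0 0 0"

```text
time_s: 5.25
tcp_pos: [0.5854, 0.3743, 0.212]
ee_rot: [[-0.997, -0.0, -0.072], [0.072, -0.001, -0.997], [0.0, -1.0, 0.001]]
wrist_force: [-0.9, -0.3, -2.7]
gripper_width: 0.687
```

```bash
python3 - <<'E'
from h import *
go((.5842,.3757,.165),(.5842,.3757,.15),a=-94)
iw,_=capture('scene');save('s2',iw)
E
```

```text
t 5.25 at [0.5854 0.3743 0.212 ] yaw -94.11 F [-0.9  -0.32 -2.75] w 0.687
(0.5842, 0.3757, 0.165) -> 0.0013 0.0470 -0.0013  rv -0.0005 -0.0020 0.0001  dist 0.047
(0.5842, 0.3757, 0.15) -> 0.0013 0.0620 -0.0013  rv -0.0005 -0.0020 0.0001  dist 0.062
```

View pics/s2.png

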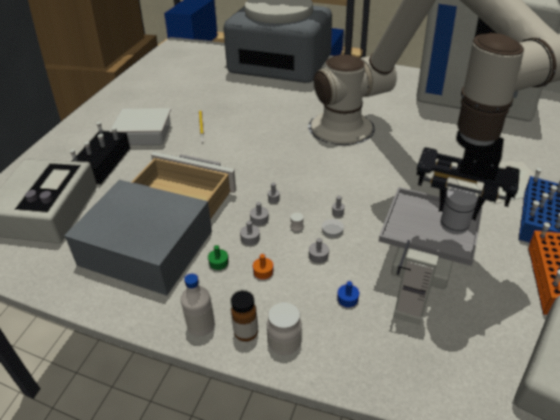

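Emit:
move_arm --increments "1 0 0.02 0 0 0 0;1 0 0.04 0 0 0 0;1 0 0.05 0 0 0 0;1 0 0.055 0 0 0 0;1 0 0.06 0 0 0 0;1 0 0.065 0 0 0 0;1 0 0.068 0 0 0 0;1 0 0.07 0 0 0 0"

```text
time_s: 6.1
tcp_pos: [0.5855, 0.376, 0.1431]
ee_rot: [[-0.998, 0.002, -0.069], [0.069, 0.001, -0.998], [-0.002, -1.0, -0.001]]
wrist_force: [0.6, -1.9, 0.0]
gripper_width: 0.681
```

Emit:
move_arm --increments "1 0 0 0 0 0 0;1 0 0 0 0 0 0;1 0 0 0 0 0 0;1 0 0 0 0 0 0"

```text
time_s: 6.5
tcp_pos: [0.5852, 0.3764, 0.1425]
ee_rot: [[-0.998, 0.001, -0.07], [0.07, 0.001, -0.998], [-0.001, -1.0, -0.001]]
wrist_force: [1.9, 0.3, -0.2]
gripper_width: 0.681
```

Weight transferred. Release gently (partially open), then rise.

Emit:
move_arm --increments "0 0 0 0 0 0 0;-0.6 0 0 0 0 0 0;-1 0 0 0 0 0 0;-1 0 0 0 0 0 0;-1 0 0 0 0 0 0;-1 0 0 0 0 0 0;-1 0 0 0 0 0 0"

```text
time_s: 7.2
tcp_pos: [0.5846, 0.376, 0.1419]
ee_rot: [[-0.998, -0.0, -0.07], [0.07, -0.0, -0.998], [0.0, -1.0, 0.0]]
wrist_force: [-0.2, 0.9, -0.3]
gripper_width: 0.993
```

Emit:
move_arm --increments "-1 0 -0.03 0 0 0 0;-1 0 -0.06 0 0 0 0;-1 0 -0.1 0 0 0 0;-1 0 -0.12 0 0 0 0;-1 -0.12 -0.12 0.2 0 0 0;-1 -0.12 -0.12 0.2 0 0 0;-1 -0.12 -0.12 0.2 0 0 0;-1 -0.12 -0.12 0.2 0 0 0"

```text
time_s: 8.0
tcp_pos: [0.6759, 0.1963, 0.2622]
ee_rot: [[-0.998, 0.0, -0.069], [0.069, 0.0, -0.998], [-0.0, -1.0, -0.0]]
wrist_force: [0.7, 0.7, -0.2]
gripper_width: 1.0
```

```bash
python3 - <<'E'
from h import *
p,im,D=topmap(n='t3');C=cloud(p,D)
iw,Ds=capture('scene');save('s3',iw[150:330,300:520],3)
pp,iw,Ds=camera_params('scene'),iw,Ds;Cs=cloud(pp,Ds)
[print(*b) for b in blobs(C,.048,.068,(0.38,0.75,-0.18,0.2))]
m=C[190:255,75:135,2];print('pan floor med',np.median(m))
[print('cuptop',*b) for b in blobs(C,.17,.2,(.53,.64,.3,.45))]
go((.585,.0874,.15),a=-94)
E
```

```text
[198.  156.4] 8 [0.6874 0.185 ] [0.6875 0.1848 0.0548] [0.003 0.009]
[338.  161.9] 34 [ 0.6804 -0.129 ] [ 0.6799 -0.1289  0.0553] [0.013 0.013]
[288.9 164.2] 32 [ 0.6736 -0.0192] [ 0.673  -0.019   0.0547] [0.014 0.013]
[240.5 202.5] 32 [0.585  0.0871] [0.585  0.0872 0.0553] [0.012 0.011]
[319.5 206.4] 31 [ 0.5786 -0.0883] [ 0.579  -0.0882  0.0552] [0.012 0.011]
[321.4 239.4] 30 [ 0.5057 -0.0932] [ 0.506  -0.0929  0.0551] [0.011 0.011]
[236.  277.3] 32 [0.42   0.0931] [0.4203 0.0931 0.0554] [0.011 0.013]
[317.4 278.6] 30 [ 0.4203 -0.085 ] [ 0.42   -0.0847  0.0556] [0.011 0.011]
pan floor med 0.11134476044207287
cuptop [ 90.5 193.2] 805 [0.5847 0.3744] [0.584  0.3714 0.1882] [0.059 0.061]
t 8.1 at [0.6774 0.192  0.2617] yaw -94.41 F [-1.21  1.23 -0.27] w 1.0
(0.585, 0.0874, 0.15) -> 0.0841 0.1118 0.1113  rv -0.0013 -0.0072 0.0001  dist 0.179
```

View pics/s3.png

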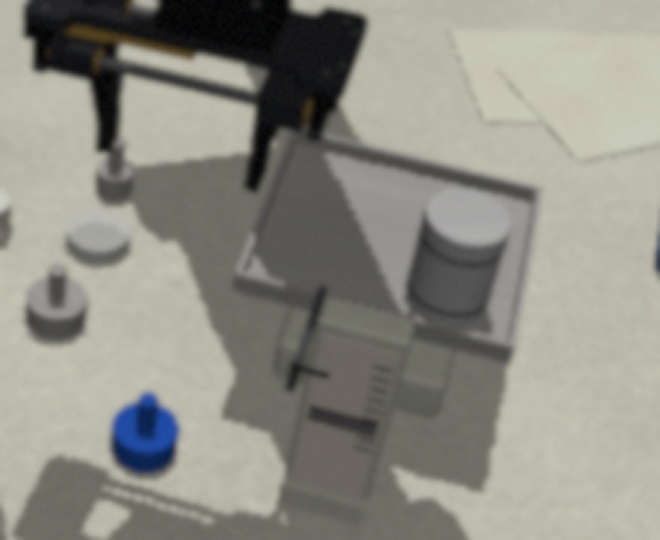

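View pics/t3.png

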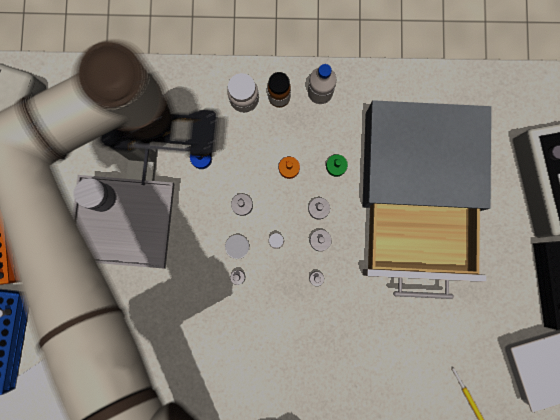

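Emit:
move_arm --increments "0 0.084 0.03 0.111 0 0 0;0 0.084 0.06 0.111 0 0 0;0 0.084 0.1 0.111 0 0 0;0 0.084 0.12 0.111 0 0 0;0 0.084 0.14 0.111 0 0 0;0 0.084 0.14 0.111 0 0 0;0 0.084 0.14 0.111 0 0 0"

```text
time_s: 8.8
tcp_pos: [0.5848, 0.0935, 0.1229]
ee_rot: [[-0.998, 0.002, -0.069], [0.069, -0.0, -0.998], [-0.002, -1.0, -0.0]]
wrist_force: [-0.5, 0.2, 1.0]
gripper_width: 0.518
```

```bash
python3 - <<'E'
from h import *
p,im,D=topmap();C=cloud(p,D);iw,_=capture('wrist');save('w4',iw)
[print(*b) for b in blobs(C,.048,.064,(0.38,0.65,-0.18,0.2))]
go((.585,.0873,.08),(.585,.0873,.03),a=-94)
E
```

```text
[319.5 206.5] 32 [ 0.5788 -0.0882] [ 0.5788 -0.0882  0.0549] [0.011 0.011]
[321.1 239.3] 31 [ 0.5057 -0.0923] [ 0.5061 -0.0923  0.0547] [0.011 0.013]
[236.1 277.3] 33 [0.42   0.0932] [0.4204 0.093  0.055 ] [0.011 0.014]
[317.4 278.6] 30 [ 0.4203 -0.085 ] [ 0.42   -0.0848  0.0554] [0.011 0.011]
t 8.9 at [0.5855 0.0939 0.1239] yaw -93.94 F [ 0.82 -0.09  1.  ] w 0.507
(0.585, 0.0873, 0.08) -> 0.0002 0.0439 0.0067  rv 0.0014 0.0010 -0.0037  dist 0.044
(0.585, 0.0873, 0.03) -> 0.0004 0.0939 0.0068  rv 0.0014 0.0010 -0.0037  dist 0.094
```

View pics/w4.png

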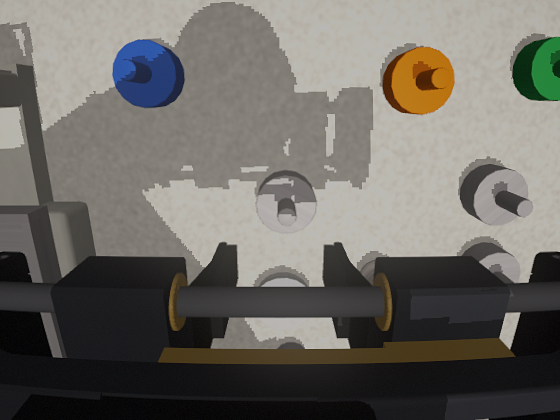

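Emit:
move_arm --increments "0 0 0.03 0.005 0 0 0;0 0 0.06 0.005 0 0 0;0 0 0.08 0.005 0 0 0;0 0 0.091 0.005 0 0 0;0 0 0.091 0.005 0 0 0;1 0 0.091 0.005 0 0 0;1 0 0.091 0.005 0 0 0;1 0 0.091 0.005 0 0 0"

```text
time_s: 9.7
tcp_pos: [0.5843, 0.0883, 0.0323]
ee_rot: [[-0.998, 0.002, -0.07], [0.07, 0.001, -0.998], [-0.002, -1.0, -0.001]]
wrist_force: [-0.0, 0.8, -0.5]
gripper_width: 0.311
```

Emit:
move_arm --increments "1 0 0 0 0 0 0;1 0 0 0 0 0 0;1 0 -0.04 0 0 0 0;1 0 -0.08 0 0 0 0;1 0 -0.12 0 0 0 0;1 0 -0.16 0 0 0 0;1 0 -0.16 0 0 0 0;1 0 -0.16 0 0 0 0"

```text
time_s: 10.5
tcp_pos: [0.5826, 0.0879, 0.1907]
ee_rot: [[-0.998, -0.001, -0.071], [0.071, 0.001, -0.998], [0.001, -1.0, -0.001]]
wrist_force: [-0.3, -0.0, -4.6]
gripper_width: 0.153
```

```bash
cat >> h.py <<'E'
def pan(x,y,z): return tuple((np.array([.536,.331])+x*np.array([.9976,-.0698])+y*np.array([.0698,.9976])).round(4))+(z,)
E
python3 - <<'E'
from h import *
go(pan(.035,-.05,.19),a=-94)
E
```

```text
t 10.5 at [0.5826 0.0879 0.1907] yaw -94.04 F [-0.27 -0.04 -4.56] w 0.153
(np.float64(0.5674), np.float64(0.2787), 0.19) -> 0.0287 0.0009 -0.1892  rv 0.0010 -0.0008 0.0010  dist 0.191
```

Emit:
move_arm --increments "1 0.029 0 -0.189 0 0 0;1 0.029 0 -0.189 0 0 0;1 0.029 0 -0.189 0 0 0;1 0.029 0 -0.189 0 0 0;1 0.029 0 -0.189 0 0 0;1 0.029 0 -0.189 0 0 0;1 0.029 0 -0.189 0 0 0;1 0.029 0.01 -0.189 0 0 0"

```text
time_s: 11.3
tcp_pos: [0.5685, 0.2775, 0.1813]
ee_rot: [[-0.997, 0.002, -0.071], [0.071, 0.001, -0.997], [-0.002, -1.0, -0.001]]
wrist_force: [1.2, -0.5, -3.1]
gripper_width: 0.15
```

```bash
python3 - <<'E'
from h import *
go(pan(.035,-.05,.125),a=-94)
E
```

```text
t 11.3 at [0.5685 0.2775 0.1813] yaw -94.07 F [ 1.19 -0.54 -3.12] w 0.15
(np.float64(0.5674), np.float64(0.2787), 0.125) -> 0.0013 0.0563 -0.0010  rv 0.0009 -0.0013 -0.0016  dist 0.056
```

Emit:
move_arm --increments "1 0 0.02 0 0 0 0;1 0 0.03 0 0 0 0;1 0 0.038 0 0 0 0;1 0 0.045 0 0 0 0;1 0 0.05 0 0 0 0;1 0 0.056 0 0 0 0;1 0 0.056 0 0 0 0;1 0 0.056 0 0 0 0"

```text
time_s: 12.1
tcp_pos: [0.5681, 0.2784, 0.1256]
ee_rot: [[-0.998, 0.001, -0.07], [0.07, 0.0, -0.998], [-0.001, -1.0, -0.0]]
wrist_force: [-0.5, -2.0, 0.0]
gripper_width: 0.153
```

Emit:
move_arm --increments "0.7 0 0 0 0 0 0;0.3 0 0 0 0 0 0;0.1 0 0 0 0 0 0;0 0 0 0 0 0 0;0 0 0 0 0 0 0;0 0 -0.05 0 0 0 0;0 0 -0.09 0 0 0 0;0 0 -0.09 0 0 0 0"

```text
time_s: 12.9
tcp_pos: [0.5712, 0.2805, 0.2226]
ee_rot: [[-0.998, 0.013, -0.068], [0.069, 0.008, -0.998], [-0.012, -1.0, -0.008]]
wrist_force: [-0.6, -0.3, 0.0]
gripper_width: 0.496
```

```bash
python3 - <<'E'
from h import *
p,im,D=topmap();C=cloud(p,D)
im,_=capture('scene');save('s5',im[150:330,300:520],3)
[print('cuptop',*b) for b in blobs(C,.15,.18,(.53,.64,.3,.45))]
go((.579,-.0882,.20),(.579,-.0882,.1),a=-94)
E
```

```text
t 13.0 at [0.568  0.2789 0.2163] yaw -94.01 F [ 0.06  0.17 -0.83] w 0.498
(0.579, -0.0882, 0.2) -> -0.0366 0.0154 0.3655  rv 0.0025 -0.0001 -0.0019  dist 0.368
(0.579, -0.0882, 0.1) -> -0.0364 0.1154 0.3658  rv 0.0025 -0.0001 -0.0019  dist 0.385
```

View pics/s5.png

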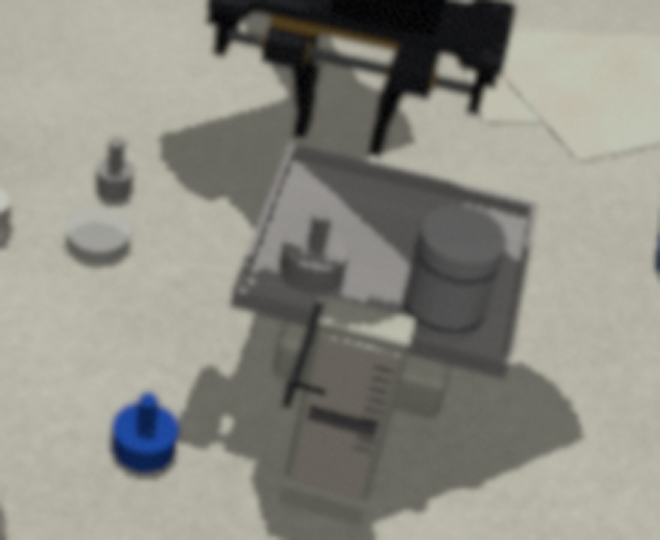

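Emit:
move_arm --increments "0 -0.0365 0.0 0.366 0 0 0;0 -0.0365 0.0 0.366 0 0 0;0 -0.0365 0 0.366 0 0 0;0 -0.0365 0.015 0.366 0 0 0;0 -0.0365 0.015 0.366 0 0 0;0 -0.0365 0.015 0.366 0 0 0;0 -0.0365 0.06 0.366 0 0 0;0 -0.0365 0.1 0.366 0 0 0"

```text
time_s: 13.8
tcp_pos: [0.5794, -0.0853, 0.1303]
ee_rot: [[-0.997, 0.005, -0.072], [0.072, 0.0, -0.997], [-0.005, -1.0, -0.0]]
wrist_force: [0.5, 0.9, -1.2]
gripper_width: 0.503
```

Emit:
move_arm --increments "0 0 0 0 0 0 0;0 0 0 0 0 0 0"

```text
time_s: 14.0
tcp_pos: [0.5776, -0.083, 0.1281]
ee_rot: [[-0.998, -0.004, -0.071], [0.071, -0.001, -0.998], [0.004, -1.0, 0.001]]
wrist_force: [0.8, 0.3, 1.1]
gripper_width: 0.499
```

```bash
python3 - <<'E'
from h import *
p,im,D=topmap(n='t6');C=cloud(p,D)
[print(*b) for b in blobs(C,.048,.064,(0.38,0.65,-0.18,0.2))]
[print('cuptop',*b) for b in blobs(C,.15,.18,(.53,.64,.3,.45))]
[print('pan',*b) for b in blobs(C,.125,.16,(.4,.64,.2,.34))]
iw,Dw=capture('wrist');save('w6',iw)
go((.579,-.0882,.08),(.579,-.0882,.03),a=-94)
E
```

```text
[321.4 239.4] 30 [ 0.5056 -0.0931] [ 0.5059 -0.0929  0.0555] [0.011 0.011]
[319.8 258.8] 33 [ 0.4629 -0.09  ] [ 0.4632 -0.0898  0.0554] [0.013 0.013]
cuptop [ 93.7 194.3] 798 [0.5852 0.3732] [0.5838 0.3709 0.1716] [0.06 0.06]
pan [145. 204.] 53 [0.5688 0.2763] [0.5688 0.275  0.1447] [0.012 0.014]
t 14.1 at [ 0.5797 -0.0816  0.131 ] yaw -93.91 F [ 0.83  0.5  -0.19] w 0.504
(0.579, -0.0882, 0.08) -> 0.0004 0.0510 0.0066  rv -0.0001 0.0016 -0.0025  dist 0.051
(0.579, -0.0882, 0.03) -> 0.0005 0.1010 0.0066  rv -0.0001 0.0016 -0.0025  dist 0.101
```

View pics/w6.png

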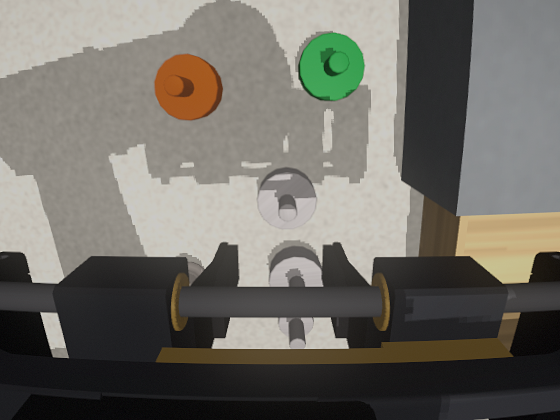

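Emit:
move_arm --increments "0 0 0.03 0.005 0 0 0;0 0 0.06 0.005 0 0 0;0 0 0.08 0.005 0 0 0;0 0 0.099 0.005 0 0 0;0 0 0.099 0.005 0 0 0;0 0 0.099 0.005 0 0 0"

```text
time_s: 14.7
tcp_pos: [0.5796, -0.0864, 0.0324]
ee_rot: [[-0.998, 0.003, -0.068], [0.068, -0.0, -0.998], [-0.003, -1.0, -0.0]]
wrist_force: [0.4, 0.3, -0.2]
gripper_width: 0.498
```

```bash
python3 - <<'E'
from h import *
go((.579,-.0882,.03),a=-94)
E
```

```text
t 14.7 at [ 0.5796 -0.0864  0.0324] yaw -93.88 F [ 0.41  0.3  -0.23] w 0.498
(0.579, -0.0882, 0.03) -> 0.0005 0.0024 0.0018  rv 0.0001 0.0021 -0.0028  dist 0.003
```

View pics/t6.png

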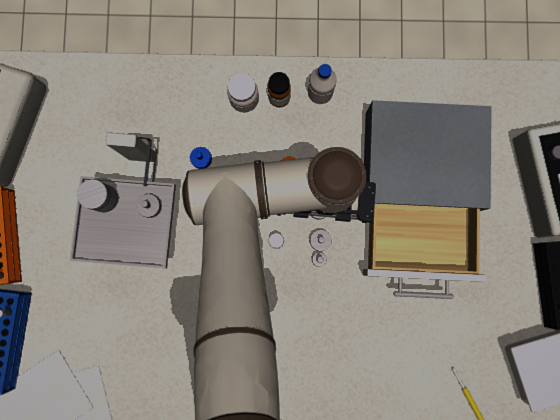

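Emit:
move_arm --increments "1 0 0 0.0018 0 0 0;1 0 0 0.0018 0 0 0;1 0 0 0.0018 0 0 0;1 0 0 0.0018 0 0 0;1 0 0 0.0018 0 0 0;1 0 -0.05 0.0018 0 0 0;1 0 -0.1 0.0018 0 0 0;1 0 -0.16 0.0018 0 0 0"

```text
time_s: 15.5
tcp_pos: [0.5767, -0.0892, 0.1809]
ee_rot: [[-0.998, -0.004, -0.07], [0.07, 0.0, -0.998], [0.004, -1.0, 0.0]]
wrist_force: [1.5, 0.1, -3.0]
gripper_width: 0.149
```

```bash
python3 - <<'E'
from h import *
go(pan(-.045,-.05,.19),a=-94)
E
```

```text
t 15.5 at [ 0.5767 -0.0892  0.1809] yaw -94.03 F [ 1.46  0.09 -2.96] w 0.149
(np.float64(0.4876), np.float64(0.2843), 0.19) -> 0.1151 -0.0086 -0.3663  rv -0.0000 -0.0004 0.0038  dist 0.384
```

Emit:
move_arm --increments "1 0.115 -0.008 -0.366 0 0 0;1 0.115 -0.008 -0.366 0 0 0;1 0.115 -0.008 -0.366 0 0 0;1 0.115 -0.008 -0.366 0 0 0;1 0.115 -0.008 -0.366 0 0 0;1 0.115 -0.008 -0.366 0 0 0;1 0.115 -0.008 -0.366 0 0 0;1 0.115 -0.008 -0.366 0 0 0"

```text
time_s: 16.3
tcp_pos: [0.4869, 0.2864, 0.1876]
ee_rot: [[-0.998, -0.002, -0.068], [0.068, -0.001, -0.998], [0.002, -1.0, 0.001]]
wrist_force: [0.5, -0.9, -4.0]
gripper_width: 0.151
```

Emit:
move_arm --increments "1 0.0 0 0 0 0 0;1 0 0 0 0 0 0;1 0 0 0 0 0 0"

```text
time_s: 16.6
tcp_pos: [0.4882, 0.2828, 0.1878]
ee_rot: [[-0.997, -0.002, -0.071], [0.071, -0.002, -0.997], [0.002, -1.0, 0.002]]
wrist_force: [0.2, -0.7, -3.8]
gripper_width: 0.151
```

```bash
python3 - <<'E'
from h import *
go(pan(-.045,-.05,.108),a=-94)
E
```

```text
t 16.6 at [0.4882 0.2828 0.1878] yaw -94.05 F [ 0.24 -0.65 -3.8 ] w 0.151
(np.float64(0.4876), np.float64(0.2843), 0.108) -> 0.0006 0.0798 -0.0015  rv -0.0017 -0.0009 0.0019  dist 0.080
```

Emit:
move_arm --increments "1 0 0.03 0 0 0 0;1 0 0.05 0 0 0 0;1 0 0.06 0 0 0 0;1 0 0.066 0 0 0 0;1 0 0.072 0 0 0 0;1 0 0.079 0 0 0 0;1 0 0.079 0 0 0 0;1 0 0.079 0 0 0 0"

```text
time_s: 17.4
tcp_pos: [0.4892, 0.2841, 0.1105]
ee_rot: [[-0.998, 0.001, -0.07], [0.07, 0.0, -0.998], [-0.001, -1.0, -0.0]]
wrist_force: [0.9, -2.0, 0.3]
gripper_width: 0.15
```

Emit:
move_arm --increments "0.7 0 0 0 0 0 0;0.3 0 0 0 0 0 0;0.1 0 0 0 0 0 0;0 0 0 0 0 0 0;0 0 0 0 0 0 0;0 0 -0.05 0 0 0 0;0 0 -0.09 0 0 0 0;0 0 -0.12 0 0 0 0"

```text
time_s: 18.2
tcp_pos: [0.4895, 0.2846, 0.2329]
ee_rot: [[-0.998, 0.003, -0.069], [0.069, 0.002, -0.998], [-0.003, -1.0, -0.002]]
wrist_force: [0.2, -0.5, 0.1]
gripper_width: 0.492
```

```bash
python3 - <<'E'
from h import *
p,im,D=topmap(n='t7');C=cloud(p,D)
im,_=capture('scene');save('s7',im[150:330,300:520],3)
[print('cuptop',*b) for b in blobs(C,.14,.17,(.53,.64,.34,.45))]
[print(*b) for b in blobs(C,.048,.064,(0.38,0.65,-0.18,0.2))]
go((.42,.093,.20),(.42,.093,.1),a=-94)
E
```

```text
cuptop [ 96.2 194.8] 721 [0.5842 0.3734] [0.5847 0.3711 0.1566] [0.058 0.059]
[321.3 239.4] 31 [ 0.5057 -0.0923] [ 0.506  -0.0927  0.055 ] [0.011 0.013]
[319.8 258.9] 32 [ 0.4629 -0.0903] [ 0.4631 -0.0898  0.0556] [0.013 0.014]
[236.1 277.3] 33 [0.42   0.0931] [0.4204 0.0929 0.0552] [0.011 0.013]
t 18.3 at [0.4911 0.2858 0.2355] yaw -93.95 F [ 0.06  0.92 -0.07] w 0.5
(0.42, 0.093, 0.2) -> 0.0580 0.0334 0.1975  rv 0.0077 0.0009 -0.0086  dist 0.209
(0.42, 0.093, 0.1) -> 0.0588 0.1334 0.1983  rv 0.0077 0.0009 -0.0086  dist 0.246
```

View pics/s7.png

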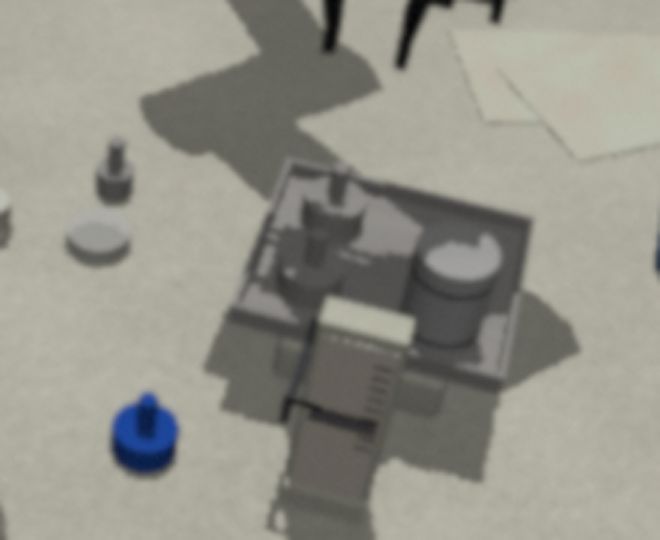

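View pics/t7.png

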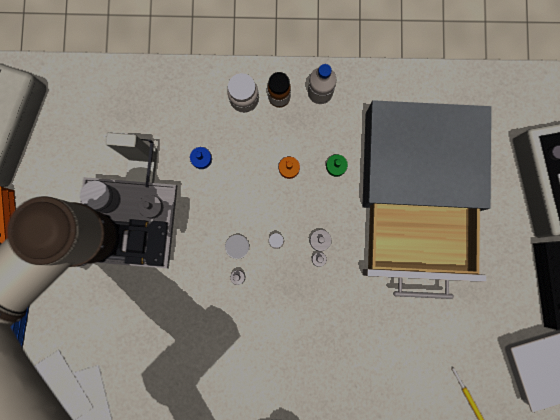

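Emit:
move_arm --increments "0 0.058 0 0.198 0 0 0;0 0.058 0 0.198 0 0 0;0 0.058 0.033 0.198 0 0 0;0 0.058 0.06 0.198 0 0 0;0 0.058 0.09 0.198 0 0 0;0 0.058 0.12 0.198 0 0 0;0 0.058 0.13 0.198 0 0 0;0 0.058 0.13 0.198 0 0 0"

```text
time_s: 19.1
tcp_pos: [0.4167, 0.0902, 0.0988]
ee_rot: [[-0.998, -0.003, -0.07], [0.07, -0.002, -0.998], [0.002, -1.0, 0.002]]
wrist_force: [0.6, 0.3, -0.0]
gripper_width: 0.498
```

Emit:
move_arm --increments "0 0 0 0 0 0 0;0 0 0 0 0 0 0"

```text
time_s: 19.3
tcp_pos: [0.4184, 0.0916, 0.1012]
ee_rot: [[-0.998, 0.003, -0.069], [0.069, 0.002, -0.998], [-0.003, -1.0, -0.002]]
wrist_force: [0.6, 0.8, 0.2]
gripper_width: 0.501
```

```bash
python3 - <<'E'
from h import *
iw,Dw=capture('wrist');save('w8',iw)
go((.4202,.093,.08),(.4202,.093,.03),a=-94)
E
```

```text
t 19.35 at [0.4182 0.0915 0.1011] yaw -93.96 F [0.69 0.08 0.94] w 0.502
(0.4202, 0.093, 0.08) -> -0.0018 0.0211 -0.0016  rv 0.0019 0.0008 -0.0027  dist 0.021
(0.4202, 0.093, 0.03) -> -0.0017 0.0711 -0.0015  rv 0.0019 0.0008 -0.0027  dist 0.071
```

View pics/w8.png

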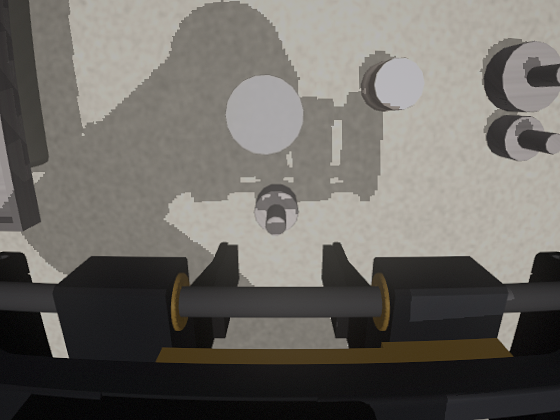

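Emit:
move_arm --increments "0 -0.0018 0.03 -0.0015 0 0 0;0 -0.0018 0.05 -0.0015 0 0 0;0 -0.0018 0.07 -0.0015 0 0 0;0 -0.0018 0.07 -0.0015 0 0 0;1 -0.0018 0.07 -0.0015 0 0 0;1 -0.0018 0.07 -0.0015 0 0 0;1 -0.0018 0.07 -0.0015 0 0 0;1 -0.0018 0.07 -0.0015 0 0 0"

```text
time_s: 20.15
tcp_pos: [0.4195, 0.0922, 0.0306]
ee_rot: [[-0.998, 0.002, -0.07], [0.07, 0.001, -0.998], [-0.002, -1.0, -0.001]]
wrist_force: [0.1, -0.5, -0.0]
gripper_width: 0.22
```

Emit:
move_arm --increments "1 0 0 0 0 0 0;1 0 -0.04 0 0 0 0;1 0 -0.08 0 0 0 0;1 0 -0.12 0 0 0 0;1 0 -0.15 0 0 0 0;1 0 -0.15 0 0 0 0"

```text
time_s: 20.75
tcp_pos: [0.4213, 0.093, 0.1839]
ee_rot: [[-0.998, 0.009, -0.069], [0.069, 0.005, -0.998], [-0.008, -1.0, -0.005]]
wrist_force: [0.7, 0.3, -2.0]
gripper_width: 0.151
```

```bash
python3 - <<'E'
from h import *
go(pan(-.048,.045,.18),a=-94)
E
```

```text
t 20.75 at [0.4213 0.093  0.1839] yaw -93.96 F [ 0.7   0.26 -1.99] w 0.151
(np.float64(0.4913), np.float64(0.3792), 0.18) -> -0.0500 0.0059 -0.2903  rv 0.0053 0.0006 -0.0083  dist 0.295
```

Emit:
move_arm --increments "1 -0.05 -0.005 -0.29 0 0 0;1 -0.05 -0.005 -0.29 0 0 0;1 -0.05 -0.005 -0.29 0 0 0;1 -0.05 -0.005 -0.29 0 0 0;1 -0.05 -0.005 -0.29 0 0 0;1 -0.05 -0.005 -0.29 0 0 0;1 -0.05 -0.005 -0.29 0 0 0;1 -0.05 -0.005 -0.29 0 0 0"

```text
time_s: 21.55
tcp_pos: [0.4879, 0.3775, 0.1819]
ee_rot: [[-0.998, -0.004, -0.069], [0.069, -0.004, -0.998], [0.004, -1.0, 0.004]]
wrist_force: [-1.1, -1.1, -2.2]
gripper_width: 0.147
```

Emit:
move_arm --increments "1 0.0 0 0 0 0 0;1 0 0 0 0 0 0"

```text
time_s: 21.75
tcp_pos: [0.4887, 0.3762, 0.1845]
ee_rot: [[-0.997, -0.001, -0.071], [0.071, -0.001, -0.997], [0.001, -1.0, 0.001]]
wrist_force: [-0.5, -0.4, -2.3]
gripper_width: 0.144
```

```bash
python3 - <<'E'
from h import *
go(pan(-.048,.045,.10),a=-94)
E
```

```text
t 21.75 at [0.4887 0.3762 0.1845] yaw -94.06 F [-0.53 -0.39 -2.28] w 0.144
(np.float64(0.4913), np.float64(0.3792), 0.1) -> -0.0024 0.0845 -0.0032  rv -0.0009 -0.0011 0.0008  dist 0.085
```

Emit:
move_arm --increments "1 -0.001 0.03 -0.002 0 0 0;1 -0.001 0.055 -0.002 0 0 0;1 -0.001 0.07 -0.002 0 0 0;1 -0.001 0.076 -0.002 0 0 0;1 -0.001 0.08 -0.002 0 0 0;1 -0.001 0.084 -0.002 0 0 0;1 -0.001 0.084 -0.002 0 0 0;1 -0.001 0.084 -0.002 0 0 0"

```text
time_s: 22.55
tcp_pos: [0.4906, 0.3797, 0.1017]
ee_rot: [[-0.998, 0.001, -0.07], [0.07, 0.001, -0.998], [-0.001, -1.0, -0.001]]
wrist_force: [0.2, -0.4, -0.1]
gripper_width: 0.154
```

Emit:
move_arm --increments "0.7 0 0 0 0 0 0;0.3 0 0 0 0 0 0;0.1 0 0 0 0 0 0;0 0 0 0 0 0 0;0 0 0 0 0 0 0;0 0 -0.05 0 0 0 0;0 0 -0.09 0 0 0 0;0 0 -0.12 0 0 0 0"

```text
time_s: 23.35
tcp_pos: [0.491, 0.3802, 0.224]
ee_rot: [[-0.998, 0.003, -0.069], [0.069, 0.002, -0.998], [-0.003, -1.0, -0.003]]
wrist_force: [0.5, -0.0, -0.2]
gripper_width: 0.496
```

```bash
python3 - <<'E'
from h import *
go((.463,-.09,.21),a=-94)
E
```

```text
t 23.35 at [0.491  0.3802 0.224 ] yaw -93.98 F [ 0.48 -0.   -0.23] w 0.496
(0.463, -0.09, 0.21) -> -0.0047 0.0127 0.4710  rv 0.0026 0.0004 -0.0027  dist 0.471
```

Emit:
move_arm --increments "0 -0.005 0.0 0.471 0 0 0;0 -0.005 0.0 0.471 0 0 0;0 -0.005 0.0 0.471 0 0 0;0 -0.005 0.0 0.471 0 0 0;0 -0.005 0.0 0.471 0 0 0;0 -0.005 0.0 0.471 0 0 0;0 -0.005 0.0 0.471 0 0 0;0 -0.005 0.0 0.471 0 0 0"

```text
time_s: 24.15
tcp_pos: [0.4662, -0.0215, 0.2213]
ee_rot: [[-0.998, 0.001, -0.069], [0.069, 0.0, -0.998], [-0.001, -1.0, -0.0]]
wrist_force: [1.5, 0.1, 0.1]
gripper_width: 0.504
```

```bash
python3 - <<'E'
from h import *
p,im,D=topmap(n='t9');C=cloud(p,D)
im,_=capture('scene');save('s9',im[150:330,300:520],3)
[print('cuptop',*b) for b in blobs(C,.13,.17,(.53,.64,.34,.45))]
[print('pan',*b) for b in blobs(C,.105,.13,(.4,.64,.25,.42))]
[print(*b) for b in blobs(C,.048,.064,(0.38,0.65,-0.18,0.2))]
go((.463,-.09,.18),a=-94)
E
```

```text
cuptop [ 97.6 195.7] 750 [0.5849 0.3738] [0.5841 0.3712 0.148 ] [0.059 0.06 ]
pan [111.7 200.7] 96 [0.5839 0.363 ] [0.5779 0.3523 0.1163] [0.057 0.037]
pan [147.9 205.3] 48 [0.569  0.2764] [0.5688 0.275  0.1212] [0.013 0.014]
pan [ 97.3 241.9] 54 [0.4909 0.3779] [0.4909 0.3761 0.1212] [0.013 0.014]
pan [143.6 242.7] 47 [0.4905 0.281 ] [0.4906 0.2805 0.1214] [0.013 0.013]
t 24.25 at [ 0.4654 -0.0242  0.221 ] yaw -94.4 F [ 0.18 -0.53 -0.05] w 0.499
(0.463, -0.09, 0.18) -> -0.0027 0.0410 0.0658  rv -0.0004 -0.0070 0.0002  dist 0.078
```

View pics/s9.png

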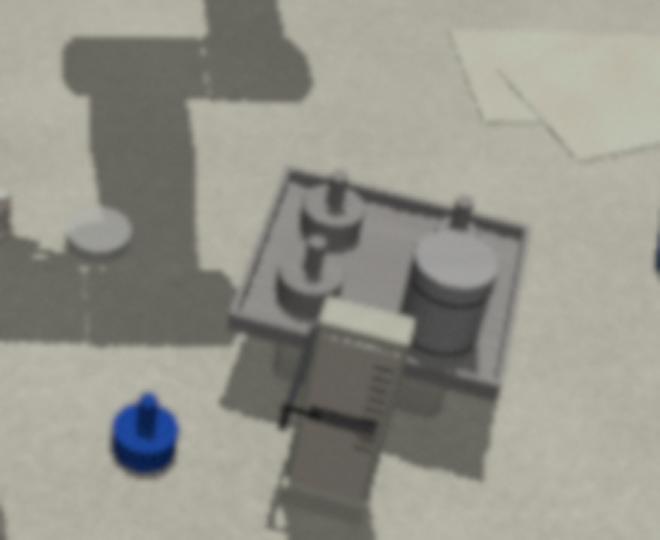

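View pics/t9.png

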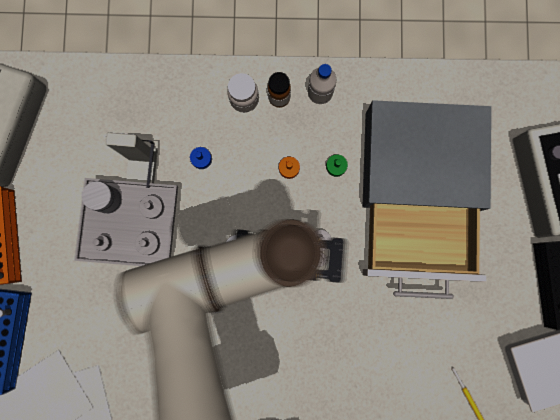

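Emit:
move_arm --increments "0 -0.003 0.04 0.066 0 0 0;0 -0.003 0.08 0.066 0 0 0;0 -0.003 0.12 0.066 0 0 0;0 -0.003 0.12 0.066 0 0 0;0 -0.003 0.12 0.066 0 0 0"

```text
time_s: 24.75
tcp_pos: [0.4657, -0.0855, 0.1014]
ee_rot: [[-0.998, -0.0, -0.068], [0.068, -0.001, -0.998], [0.0, -1.0, 0.001]]
wrist_force: [1.4, 0.2, 1.8]
gripper_width: 0.498
```

```bash
python3 - <<'E'
from h import *
pw=camera_params('wrist');iw,Dw=capture('wrist');save('w10',iw)
print(proj(pw,[[.463,-.09,.055],[.506,-.0928,.055]]))
go((.463,-.09,.03),a=-94)
E
```

```text
[[286.74507861 233.10441164]
 [286.92234462 167.5057259 ]]
t 24.8 at [ 0.467  -0.0852  0.1027] yaw -93.9 F [ 0.34 -0.22  0.64] w 0.496
(0.463, -0.09, 0.03) -> 0.0039 0.0727 0.0051  rv -0.0001 0.0018 -0.0035  dist 0.073
```

View pics/w10.png

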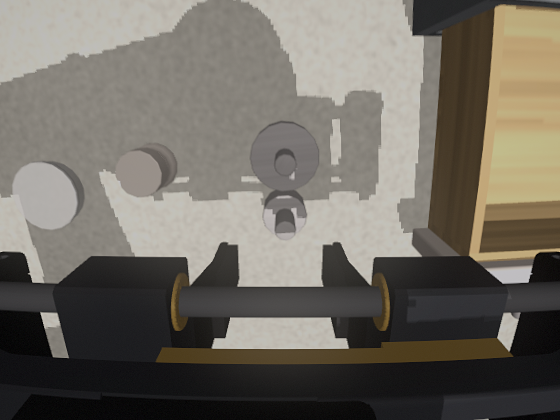

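Emit:
move_arm --increments "0 0.002 0.03 0.004 0 0 0;0 0.002 0.05 0.004 0 0 0;0 0.002 0.072 0.004 0 0 0;0 0.002 0.072 0.004 0 0 0;1 0.002 0.072 0.004 0 0 0;1 0.002 0.072 0.004 0 0 0;1 0.002 0.072 0.004 0 0 0;1 0.002 0.072 0.004 0 0 0"

```text
time_s: 25.6
tcp_pos: [0.4635, -0.0895, 0.0299]
ee_rot: [[-0.998, 0.002, -0.07], [0.07, 0.0, -0.998], [-0.002, -1.0, -0.0]]
wrist_force: [0.3, 0.1, -0.3]
gripper_width: 0.224
```

Emit:
move_arm --increments "1 0 0 0 0 0 0;1 0 -0.04 0 0 0 0;1 0 -0.08 0 0 0 0;1 0 -0.12 0 0 0 0;1 0 -0.15 0 0 0 0;1 0 -0.15 0 0 0 0"

```text
time_s: 26.2
tcp_pos: [0.4653, -0.0896, 0.1832]
ee_rot: [[-0.998, 0.01, -0.069], [0.069, 0.0, -0.998], [-0.01, -1.0, -0.001]]
wrist_force: [0.7, 0.3, -1.3]
gripper_width: 0.151
```

```bash
python3 - <<'E'
from h import *
z=np.load('pics/top0.npz',allow_pickle=True);D=z['D'];p=z['p'].item();C=cloud(p,D)
m=(C[...,2]>.014)&(C[...,2]<.032)&(C[...,0]>.4)&(C[...,0]<.6)&(C[...,1]<-.205)&(C[...,1]>-.42)
P=C[m];print('floor',P.min(0).round(3),P.max(0).round(3),cv2.minAreaRect(P[:,:2].astype(np.float32)))
for u,v in[(375,276),(400,278),(430,280),(455,283),(480,283),(395,297),(425,297),(450,298)]:print(u,v,pt(p,D,u,v).round(4))
go((.49,-.32,.19),a=-94)
E
```

```text
floor [ 0.443 -0.42   0.014] [ 0.591 -0.205  0.032] ((0.5172850489616394, -0.3124822974205017), (0.21836110949516296, 0.14324092864990234), 88.22189331054688)
375 276 [ 0.4281 -0.206   0.0844]
400 278 [ 0.4242 -0.2639  0.0638]
430 280 [ 0.4192 -0.3469 -0.0017]
455 283 [ 0.4133 -0.4034  0.0005]
480 283 [ 0.4141 -0.4616 -0.0022]
395 297 [ 0.3797 -0.2656  0.0014]
425 297 [ 0.3845 -0.3166  0.0678]
450 298 [ 0.3831 -0.3707  0.0675]
t 26.2 at [ 0.4653 -0.0896  0.1832] yaw -93.97 F [ 0.72  0.27 -1.33] w 0.151
(0.49, -0.32, 0.19) -> -0.0406 -0.0067 0.2282  rv 0.0012 0.0005 -0.0098  dist 0.232
```

Emit:
move_arm --increments "1 -0.04 0 0.18 0 0 0;1 -0.04 0 0.18 0 0 0;1 -0.04 0 0.18 0 0 0;1 -0.04 0 0.18 0 0 0;1 -0.04 0 0.18 0 0 0;1 -0.04 0 0.18 0 0 0;1 -0.04 0 0.18 0 0 0"

```text
time_s: 26.9
tcp_pos: [0.4892, -0.2712, 0.1776]
ee_rot: [[-0.998, -0.002, -0.07], [0.07, 0.001, -0.998], [0.002, -1.0, -0.001]]
wrist_force: [0.2, -0.7, -1.4]
gripper_width: 0.15
```

```bash
python3 - <<'E'
from h import *
iw,Dw=capture('wrist');save('w11',iw)
go((.498,-.268,.054),a=-94)
E
```

```text
t 26.95 at [ 0.4895 -0.271   0.1781] yaw -93.95 F [-0.14  0.4  -2.61] w 0.15
(0.498, -0.268, 0.054) -> -0.0085 0.1240 -0.0035  rv 0.0006 0.0009 0.0017  dist 0.124
```

View pics/w11.png

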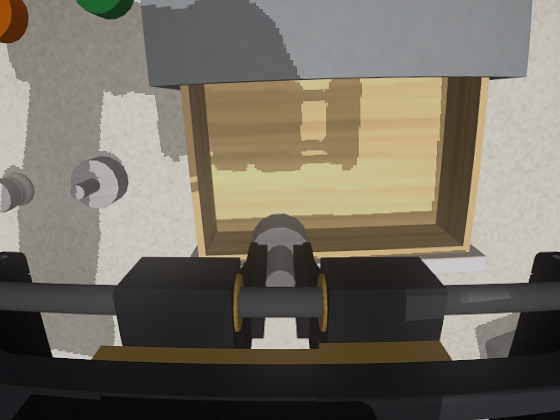

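Emit:
move_arm --increments "1 -0.01 0.03 0 0 0 0;1 -0.01 0.06 0 0 0 0;1 -0.01 0.09 0 0 0 0;1 -0.01 0.11 0 0 0 0;1 -0.01 0.12 0 0 0 0;1 -0.01 0.123 0 0 0 0;1 -0.01 0.123 0 0 0 0"

```text
time_s: 27.65
tcp_pos: [0.5006, -0.2723, 0.0564]
ee_rot: [[-0.998, 0.001, -0.069], [0.069, -0.0, -0.998], [-0.001, -1.0, 0.0]]
wrist_force: [0.3, 0.3, -1.8]
gripper_width: 0.155
```

Emit:
move_arm --increments "0.7 0 0 0 0 0 0;0.3 0 0 0 0 0 0;0.2 0 0 0 0 0 0;0.2 0 0 0 0 0 0;0 0 -0.04 0 0 0 0;0 0 -0.08 0 0 0 0;0 0 -0.12 0 0 0 0;0 0 -0.12 -0.1 0 0 0"

```text
time_s: 28.45
tcp_pos: [0.5075, -0.2269, 0.1825]
ee_rot: [[-0.997, 0.014, -0.075], [0.075, -0.005, -0.997], [-0.014, -1.0, 0.004]]
wrist_force: [2.0, 1.3, -0.8]
gripper_width: 0.497
```

```bash
python3 - <<'E'
from h import *
go((.506,-.0928,.17),(.506,-.0928,.1),a=-94)
E
```

```text
t 28.45 at [ 0.5075 -0.2269  0.1825] yaw -94.31 F [ 2.   1.3 -0.8] w 0.497
(0.506, -0.0928, 0.17) -> 0.0118 0.0118 -0.1337  rv -0.0040 -0.0054 -0.0142  dist 0.135
(0.506, -0.0928, 0.1) -> 0.0128 0.0818 -0.1340  rv -0.0040 -0.0054 -0.0142  dist 0.158
```

Emit:
move_arm --increments "0 0 0 -0.08 0 0 0;0 0 0 -0.08 0 0 0;0 0 0.04 -0.08 0 0 0;0 0 0.07 -0.08 0 0 0;0 0 0.07 -0.08 0 0 0;0 0 0.07 -0.08 0 0 0"

```text
time_s: 29.05
tcp_pos: [0.5097, -0.1433, 0.1065]
ee_rot: [[-0.998, 0.0, -0.069], [0.069, -0.001, -0.998], [-0.0, -1.0, 0.001]]
wrist_force: [-0.0, -0.6, 0.7]
gripper_width: 0.5
```

```bash
python3 - <<'E'
from h import *
p,im,D=topmap(n='t12');C=cloud(p,D)
[print(*b) for b in blobs(C,.066,.084,(0.45,0.56,-0.40,-0.22))]
pw=camera_params('wrist');iw,Dw=capture('wrist');save('w12',iw)
print(proj(pw,[[.506,-.0928,.055]]))
go((.506,-.0928,.03),a=-94)
E
```

```text
[406.  242.6] 25 [ 0.501  -0.2746] [ 0.5007 -0.2746  0.0773] [0.011 0.01 ]
[[205.27842568 237.5792491 ]]
t 29.15 at [ 0.5106 -0.1434  0.1077] yaw -93.99 F [ 0.06 -1.1   0.22] w 0.507
(0.506, -0.0928, 0.03) -> 0.0084 0.0777 -0.0501  rv -0.0002 0.0001 -0.0038  dist 0.093
```

View pics/w12.png

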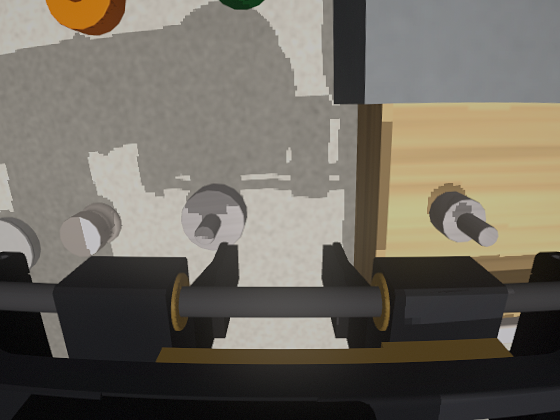

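View pics/t12.png

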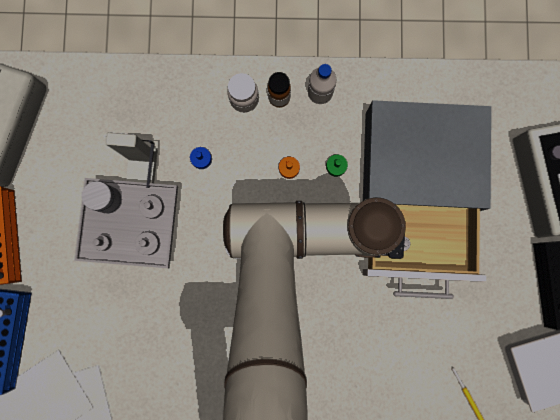

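Emit:
move_arm --increments "0 0.008 0 -0.05 0 0 0;0 0.008 0 -0.05 0 0 0;0 0.008 0.03 -0.05 0 0 0;0 0.008 0.05 -0.05 0 0 0;0 0.008 0.05 -0.05 0 0 0;0 0.008 0.05 -0.05 0 0 0"

```text
time_s: 29.75
tcp_pos: [0.5057, -0.0929, 0.057]
ee_rot: [[-0.998, 0.002, -0.07], [0.07, -0.0, -0.998], [-0.002, -1.0, 0.0]]
wrist_force: [-0.2, -0.0, 0.5]
gripper_width: 0.501
```

```bash
python3 - <<'E'
from h import *
pw=camera_params('wrist');iw,Dw=capture('wrist');save('w13',iw)
print(proj(pw,[[.506,-.0928,.055]]))
go((.506,-.0928,.03),a=-94)
E
```

```text
[[279.26385256 258.90365409]]
t 29.8 at [ 0.5061 -0.0928  0.0574] yaw -93.99 F [ 0.3  -0.69  0.37] w 0.499
(0.506, -0.0928, 0.03) -> 0.0001 0.0274 -0.0000  rv 0.0002 0.0002 -0.0032  dist 0.027
```

View pics/w13.png

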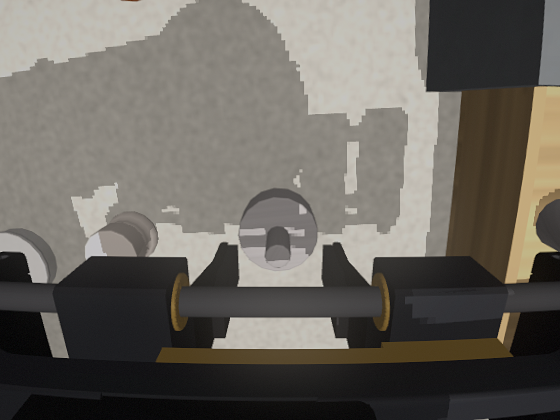

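Emit:
move_arm --increments "0 0 0.02 0 0 0 0;0 0 0.027 0 0 0 0;0 0 0.027 0 0 0 0;1 0 0.027 0 0 0 0;1 0 0.027 0 0 0 0;1 0 0.027 0 0 0 0;1 0 0.027 0 0 0 0;1 0 0.027 0 0 0 0"

```text
time_s: 30.6
tcp_pos: [0.5049, -0.0924, 0.0291]
ee_rot: [[-0.998, 0.001, -0.07], [0.07, 0.0, -0.998], [-0.001, -1.0, -0.0]]
wrist_force: [-0.0, -0.3, 1.1]
gripper_width: 0.151
```

Emit:
move_arm --increments "1 0 -0.04 0 0 0 0;1 0 -0.08 0 0 0 0;1 0 -0.12 0 0 0 0;1 0 -0.15 0 0 0 0;1 0 -0.15 0.05 0 0 0;1 0 -0.15 0.1 0 0 0;1 0 -0.15 0.1 0 0 0;1 0 -0.15 0.1 0 0 0"

```text
time_s: 31.4
tcp_pos: [0.4961, -0.1931, 0.1774]
ee_rot: [[-0.997, -0.003, -0.073], [0.073, 0.001, -0.997], [0.003, -1.0, -0.001]]
wrist_force: [-0.5, 0.1, -4.3]
gripper_width: 0.149
```

```bash
python3 - <<'E'
from h import *
go((.502,-.362,.18),a=-94)
E
```

```text
t 31.4 at [ 0.4961 -0.1931  0.1774] yaw -94.19 F [-0.51  0.13 -4.31] w 0.149
(0.502, -0.362, 0.18) -> -0.0182 -0.0028 0.1681  rv 0.0010 -0.0033 0.0031  dist 0.169
```

Emit:
move_arm --increments "1 -0.018 0 0.168 0 0 0;1 -0.018 0 0.168 0 0 0;1 -0.018 0 0.168 0 0 0;1 -0.018 0 0.168 0 0 0;1 -0.018 0 0.168 0 0 0;1 -0.018 0 0.168 0 0 0;1 -0.018 0 0.168 0 0 0"

```text
time_s: 32.1
tcp_pos: [0.5039, -0.3593, 0.1784]
ee_rot: [[-0.998, -0.001, -0.068], [0.068, 0.001, -0.998], [0.001, -1.0, -0.001]]
wrist_force: [-0.7, 0.0, -4.3]
gripper_width: 0.149
```

```bash
python3 - <<'E'
from h import *
go((.502,-.362,.053),a=-94)
E
```

```text
t 32.1 at [ 0.5039 -0.3593  0.1784] yaw -93.9 F [-0.66  0.   -4.27] w 0.149
(0.502, -0.362, 0.053) -> 0.0016 0.1254 0.0029  rv 0.0009 0.0018 0.0010  dist 0.125
```

Emit:
move_arm --increments "1 0 0.03 0 0 0 0;1 0 0.06 0 0 0 0;1 0 0.09 0 0 0 0;1 0 0.11 0 0 0 0;1 0 0.122 0 0 0 0;1 0 0.126 0 0 0 0;1 0 0.126 0 0 0 0"

```text
time_s: 32.8
tcp_pos: [0.5044, -0.3607, 0.0532]
ee_rot: [[-0.998, 0.0, -0.069], [0.069, -0.0, -0.998], [-0.0, -1.0, 0.0]]
wrist_force: [-0.4, 0.1, -3.4]
gripper_width: 0.15
```

Emit:
move_arm --increments "0.7 0 0 0 0 0 0;0.3 0 0 0 0 0 0;0.2 0 0 0 0 0 0;0.2 0 0 0 0 0 0;0.2 0 -0.04 0 0 0 0;0.2 0 -0.08 0 0 0 0;0.6 0 -0.13 0 0 0 0;1 0 -0.13 0 0 0 0"

```text
time_s: 33.6
tcp_pos: [0.5081, -0.3639, 0.1923]
ee_rot: [[-0.998, 0.016, -0.068], [0.068, -0.009, -0.998], [-0.016, -1.0, 0.008]]
wrist_force: [0.5, -1.0, 0.2]
gripper_width: 0.295
```

```bash
python3 - <<'E'
from h import *
go((.34,-.315,.20),a=-94)
E
```

```text
t 33.6 at [ 0.5081 -0.3639  0.1923] yaw -93.92 F [ 0.52 -0.96  0.15] w 0.295
(0.34, -0.315, 0.2) -> 0.1709 -0.0107 -0.0372  rv -0.0082 0.0014 -0.0161  dist 0.175
```

Emit:
move_arm --increments "1 0.17 0 -0.037 0 0 0;1 0.17 0 -0.037 0 0 0;1 0.17 0 -0.037 0 0 0;1 0.17 0 -0.037 0 0 0;1 0.17 0 -0.037 0 0 0;1 0.17 0 -0.037 0 0 0"

```text
time_s: 34.2
tcp_pos: [0.3374, -0.3128, 0.1839]
ee_rot: [[-0.998, 0.003, -0.07], [0.07, -0.002, -0.998], [-0.003, -1.0, 0.002]]
wrist_force: [-0.1, -0.1, -0.3]
gripper_width: 0.002
```

```bash
python3 - <<'E'
from h import *
p,im,D=topmap(n='t14');C=cloud(p,D)
[print(*b) for b in blobs(C,.066,.084,(0.46,0.56,-0.40,-0.22))]
pw=camera_params('wrist');iw,Dw=capture('wrist');save('w14',iw);Cw=cloud(pw,Dw)
[print('h',*b) for b in blobs(Cw,.055,.075,(0.34,0.41,-0.42,-0.22),40)]
go((.335,-.315,.05),a=-94)
E
```

```text
[445.7 240.8] 40 [ 0.5057 -0.3618] [ 0.5059 -0.361   0.0759] [0.013 0.014]
[405.1 242.6] 36 [ 0.5009 -0.2733] [ 0.5007 -0.2729  0.0764] [0.011 0.012]
h [276.3 135.2] 2490 [ 0.3967 -0.3132] [ 0.3925 -0.314   0.066 ] [0.027 0.13 ]
t 34.3 at [ 0.3381 -0.3129  0.1833] yaw -93.99 F [0.36 0.58 0.03] w 0.004
(0.335, -0.315, 0.05) -> 0.0032 0.1333 0.0022  rv -0.0009 0.0002 -0.0017  dist 0.133
```

View pics/w14.png

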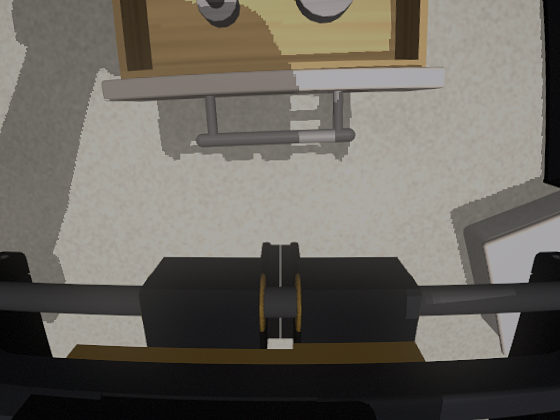

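View pics/t14.png

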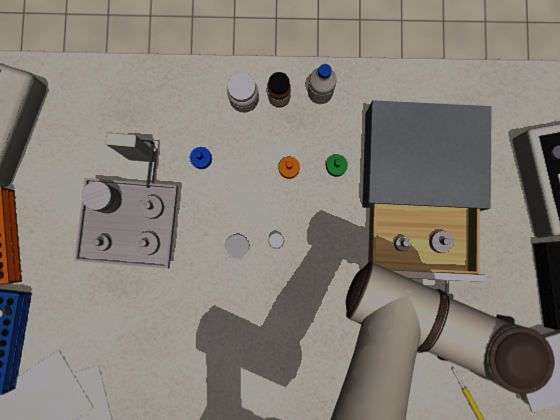

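Emit:
move_arm --increments "1 0.003 0.04 0.002 0 0 0;1 0.003 0.08 0.002 0 0 0;1 0.003 0.11 0.002 0 0 0;1 0.003 0.133 0.002 0 0 0;1 0.003 0.133 0.002 0 0 0;1 -0.01 0.133 0.002 0 0 0;1 -0.02 0.133 0.002 0 0 0"

```text
time_s: 35.0
tcp_pos: [0.3597, -0.3168, 0.0512]
ee_rot: [[-0.998, 0.003, -0.069], [0.069, -0.002, -0.998], [-0.004, -1.0, 0.002]]
wrist_force: [0.1, -0.2, 0.2]
gripper_width: 0.002
```

Emit:
move_arm --increments "1 -0.02 0 -0.0005 0 0 0;1 -0.04 0 -0.001 0 0 0;1 -0.055 0 -0.002 0 0 0;1 -0.07 0 -0.002 0 0 0;1 -0.085 0 -0.003 0 0 0;1 -0.1 0 -0.003 0 0 0;1 -0.11 0 -0.004 0 0 0;1 -0.12 0 -0.004 0 0 0"

```text
time_s: 35.8
tcp_pos: [0.4777, -0.3201, 0.0504]
ee_rot: [[-0.998, 0.001, -0.069], [0.069, -0.0, -0.998], [-0.001, -1.0, 0.0]]
wrist_force: [-2.3, 0.1, 0.9]
gripper_width: 0.009
```

```bash
python3 - <<'E'
from h import *
pw=camera_params('wrist');iw,Dw=capture('wrist');save('w15',iw)
go((.50,-.315,.05),a=-94)
E
```

```text
t 35.85 at [ 0.4795 -0.3205  0.0504] yaw -93.94 F [ 2.04 -0.68  0.57] w 0.006
(0.5, -0.315, 0.05) -> -0.0201 0.0005 -0.0069  rv -0.0011 0.0011 -0.0027  dist 0.021
```

View pics/w15.png

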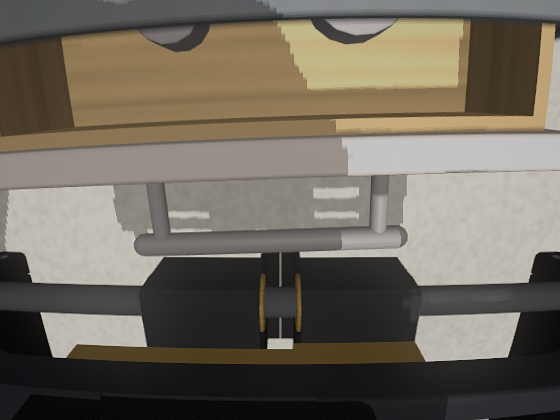

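Emit:
move_arm --increments "1 -0.01 0 0 0 0 0;1 -0.018 0 -0.001 0 0 0;1 -0.025 0 -0.001 0 0 0;1 -0.03 0 -0.001 0 0 0;1 -0.034 0 -0.001 0 0 0;1 -0.034 0 -0.001 0 0 0"

```text
time_s: 36.45
tcp_pos: [0.5116, -0.3216, 0.0498]
ee_rot: [[-0.998, 0.001, -0.069], [0.069, -0.0, -0.998], [-0.001, -1.0, 0.0]]
wrist_force: [0.2, 0.4, 1.3]
gripper_width: 0.003
```

```bash
python3 - <<'E'
from h import *
pw=camera_params('wrist');iw,Dw=capture('wrist');save('w16',iw)
go((.54,-.32,.05),a=-94)
E
```

```text
t 36.5 at [ 0.5113 -0.3216  0.0499] yaw -93.99 F [ 0.52  0.19 -0.97] w 0.004
(0.54, -0.32, 0.05) -> -0.0285 -0.0001 -0.0036  rv -0.0003 0.0002 -0.0012  dist 0.029
```

View pics/w16.png

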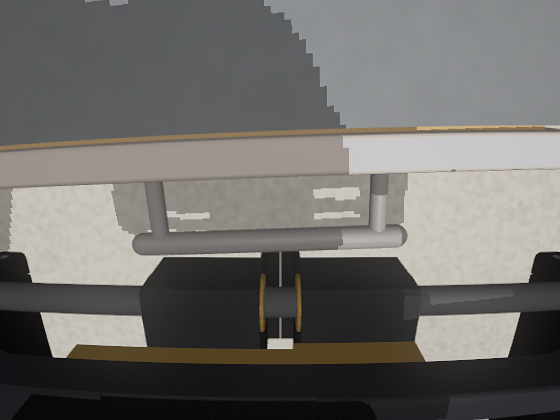

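Nearly shut; a few mm of wood still visible. Push slowly while watching force.

Emit:
move_arm --increments "1 -0.004 0 0 0 0 0;1 -0.008 0 0 0 0 0;1 -0.012 0 0 0 0 0;1 -0.012 0 0 0 0 0"

```text
time_s: 36.9
tcp_pos: [0.5159, -0.3216, 0.0494]
ee_rot: [[-0.997, -0.015, -0.071], [0.071, 0.004, -0.997], [0.015, -1.0, -0.003]]
wrist_force: [-13.3, 0.1, 9.1]
gripper_width: 0.011
```

Emit:
move_arm --increments "1 -0.003 0 0 0 0 0;1 -0.006 0 0 0 0 0;1 -0.006 0 0 0 0 0"

```text
time_s: 37.2
tcp_pos: [0.5161, -0.3216, 0.0492]
ee_rot: [[-0.997, -0.027, -0.072], [0.072, 0.007, -0.997], [0.028, -1.0, -0.005]]
wrist_force: [-24.2, 1.2, 16.3]
gripper_width: 0.006
```

```bash
python3 - <<'E'
from h import *
pw=camera_params('wrist');iw,Dw=capture('wrist');save('w17',iw)
go((.54,-.32,.05),a=-94)
E
```

```text
t 37.25 at [ 0.5161 -0.3215  0.0493] yaw -94.13 F [-23.83   0.83  16.25] w 0.005
(0.54, -0.32, 0.05) -> -0.0237 -0.0014 -0.0033  rv 0.0049 -0.0022 0.0272  dist 0.024
```

View pics/w17.png

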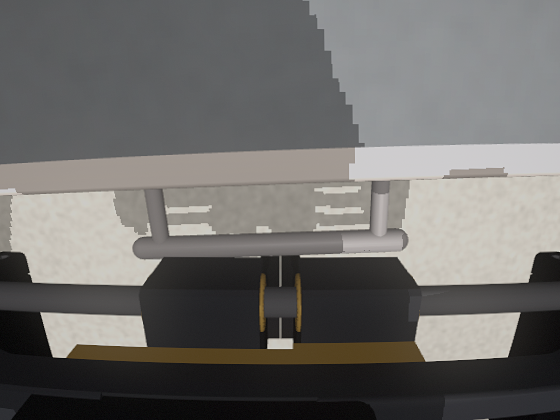

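Emit:
move_arm --increments "1 0.018 0 0 0 0 0;1 0.05 0 0 0 0 0;1 0.09 0 0 0 0 0;1 0.09 -0.05 0 0 0 0;1 0.09 -0.1 0 0 0 0;1 0.09 -0.15 0 0 0 0;1 0.09 -0.15 0 0 0 0;1 0.09 -0.15 0 0 0 0"

```text
time_s: 38.05
tcp_pos: [0.4399, -0.3167, 0.2016]
ee_rot: [[-0.998, 0.005, -0.07], [0.07, -0.001, -0.998], [-0.005, -1.0, 0.001]]
wrist_force: [1.1, -1.6, -1.4]
gripper_width: 0.002
```

```bash
python3 - <<'E'
from h import *
p,im,D=topmap(n='t18');C=cloud(p,D);iw,_=capture('wrist');save('w18',iw)
s,_=capture('scene');save('s18',s)
save('s18c',s[150:330,300:520],3)
[print('cuptop',*b) for b in blobs(C,.13,.17,(.53,.64,.34,.45))]
[print('knob',*b) for b in blobs(C,.119,.13,(.4,.64,.25,.42))]
pw=camera_params('wrist')
# cabinet front plane vs drawer front outer face
Cw=cloud(pw,_*0+capture('wrist')[1]) if 0 else None
iw,Dw=capture('wrist');Cw=cloud(camera_params('wrist'),Dw)
[print('handle',*b) for b in blobs(Cw,.058,.072,(.45,.56,-.42,-.22),40)]
m=(Cw[...,2]>.095)&(Cw[...,2]<.106)&(abs(Cw[...,1]+.32)<.05);print('cab front x',Cw[m][:,0].min())
go()
E
```

```text
cuptop [ 97.6 195.6] 743 [0.5849 0.3736] [0.5842 0.3713 0.1482] [0.06 0.06]
knob [112.6 190. ] 9 [0.5995 0.3504] [0.5996 0.3494 0.1235] [0.017 0.01 ]
knob [109.9 204.1] 30 [0.5713 0.3592] [0.5696 0.353  0.1246] [0.032 0.03 ]
knob [147.2 204.9] 38 [0.5693 0.2763] [0.5692 0.2758 0.1241] [0.013 0.013]
knob [ 96.2 241.6] 37 [0.4907 0.3775] [0.4915 0.3775 0.1243] [0.013 0.012]
knob [142.7 242.5] 35 [0.4909 0.2819] [0.4909 0.2814 0.1249] [0.011 0.011]
handle [274.6  80.6] 2714 [ 0.5422 -0.3177] [ 0.5352 -0.3185  0.0657] [0.035 0.129]
cab front x 0.5800225924374406
t 38.25 at [ 0.4382 -0.3162  0.1982] yaw -94.0 F [0.49 0.08 0.23] w -0.0
```

View pics/t18.png

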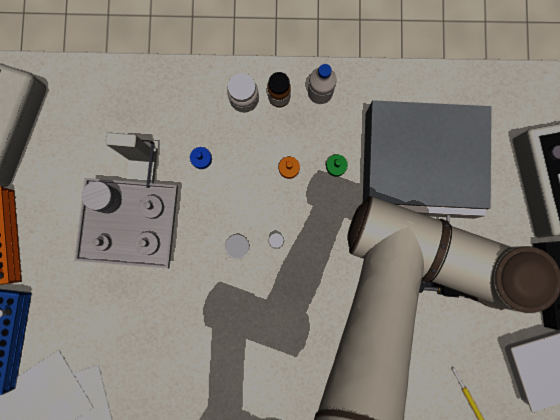

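View pics/s18c.png

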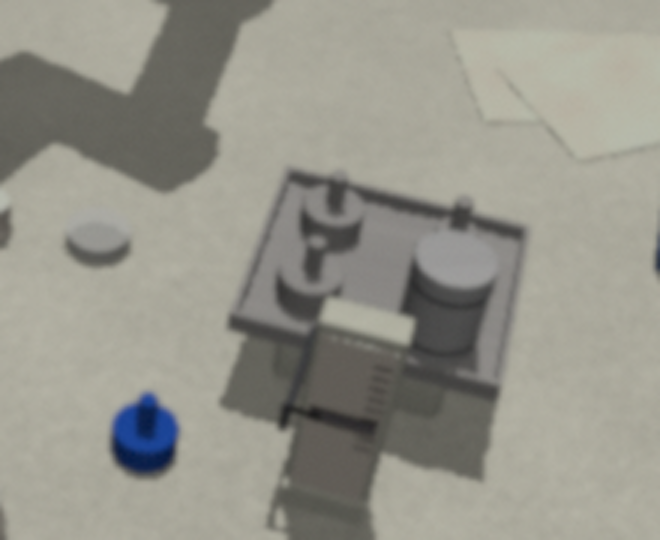

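View pics/w18.png

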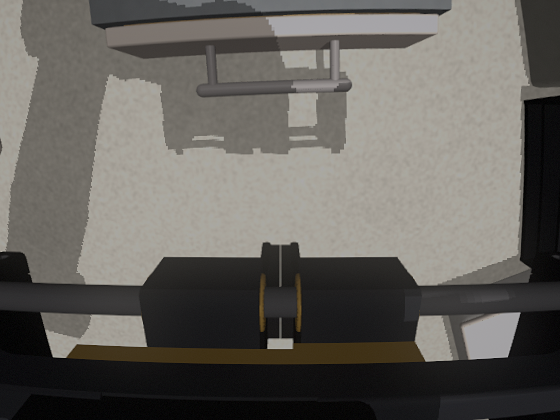

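```bash
python3 - <<'E'
from h import *
print(r.finish_job());go()
E
```

```text
the job is handed in; nothing more can be done
None
the job is handed in; nothing more can be done
```

I finished all the steps and handed the job in after about 38 s of robot time; the hand-in reports no verdict.

- **Pan:** the cup stands upright on the pan with two large weights and one small one beside it, 1000 g in all.
- **Drawer:** the remaining large and small weights stood upright in the drawer when I last saw them. I then pushed it shut until it hit its stop at about 24 N and backed the arm clear.
- **Knocked weight:** one small weight was moved about 4 cm aside during the run. I found it again and picked it up from its new place.

**Last checks**
- The cup's top was at 148 mm, so the pan had sunk about 57 mm, inside the 52–64 mm band. The pointer sits on the marked band in the scene picture.
- No drawer interior shows, and the handle is where a shut drawer would put it, to within about 3 mm.
- The dish and the sample pot look undisturbed, and the gripper touches nothing.

**Disagreements**
- The final knob-top readings gave about 55–56 mm of sinking, against 57 mm from the cup. Both are inside the band.
- The last push also showed a 16 N upward force at the wrist, which I put down to friction at the handle.

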